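Check a compression spring on the lever tester

TASK

Swing both flaps of the small carton right back, take out the coil spring (leave the guide bush in the carton) and stand it over the spigot on the spring tester's anvil. Then bring the tester's ball-ended lever down onto the spring and press until the spring is 12 mm shorter, with the lever level and its pointer at the long mark, never squeezing it by more than 18 mm. The job finishes while you are still holding the lever there, hand clear of the spring, so that the load can be read; do not let go, and leave the caliper on the bench where it is.

Things in the scene. Friction and masses are not known exactly. Their poses are not given: they have to be found in the camera images.
- carton: Brown cardboard carton, fixed, outer 164 (local x) x 150 (local y) x 50 mm high, walls and floor 4 mm. A 36 mm high divider in the plane local x = 0 makes two compartments about 76 x 142 mm: the spring stands in one, the guide bush in the other, either way round. Origin at the centre of its underside, z up. The end flaps (local x ends) hang down and are fixed.
- flap_left (a joint): Flap hinged on the carton's top edge at local y = +74 mm, z = 50 mm; 160 mm along local x, 56 mm deep, 3 mm thick. 0 = shut flat, inward over the box; 1.57 = upright; larger = folded outward (limit 2.8). Starts partly raised, 0.6 to 1.0; it stays where it is left, moved with less than 1 N.
- flap_left_edge (a point): Middle of the free edge of the left flap (56 mm from its hinge line).
- flap_right (a joint): The same for the flap hinged at local y = -74 mm: 0 shut inward, 1.57 upright, larger folded outward.
- flap_right_edge (a point): Middle of the free edge of the right flap.
- spring: Bare steel coil compression spring standing on end, outer diameter 30 mm, bore 22 mm, free length 60 mm, flat ends, about 110 g. Origin at the centre of its lower end, z along its axis. Grip it by its sides, fingertips well down towards the lower end.
- spring_top (a joint): How much the spring is shortened, m: 0 free (60 mm long), 0.012 = 48 mm long, the wanted length. Rate 1.2 N/mm, so about 14 N at 12 mm. The coils close up at 26 mm.
- spring_end (a point): Centre of the spring's upper end.
- bush: Steel shouldered guide bush, 39 mm diameter, 46 mm high, standing in the carton's other compartment; stays there. Origin at the centre of its underside.
- tester: Grey bench spring tester, bolted down. Base plate 14 mm thick, 100 mm along local x. Origin on the bench under the anvil's centre, z up. Lever pivot at local (0, -95, 86) mm; the lever swings in the local y-z plane, handle to local +y when down. A scale post (34 mm wide, 114 mm high) stands at local (58, 0) mm, a readout box 50 mm high at local (100, -62) mm.
- anvil (a point): Centre of the anvil's flat top, 24 mm above the bench, 44 mm across. From it rises a spigot 17 mm in diameter and 11 mm high with a tapered top; the spring's bore goes over it and the spring then stands flat on the anvil. Axes as the tester's.
- lever (a joint): Lever angle: 0 = level, handle to local +y; 1.57 = straight up; more = leaning back over the pivot (limit 2.0). Starts at 1.75 to 1.95. Stiff pivot: stays where it is left; 1 to 2 N at the ball move it. Its domed shoe, 95 mm from the pivot and 14 mm below the lever's axis, meets a free 60 mm spring at about 0.13; at 0 the spring is 12 mm shorter and pointer and long mark meet.
- lever_ball (a point): Centre of the black ball, 32 mm in diameter, on the lever's end, 215 mm from the pivot; an 11 mm rod leads from it to the pivot. Lever level: ball centre 86 mm above the bench. Holding the spring 12 mm short takes about 6 N down at the ball. Pinched from above, the ball can creep up several mm between the fingers as the spring loads: go by the spring, lever or pointer, not by the hand alone.
- lever_pivot (a point): The lever's pivot axis (local x of the tester), 86 mm above the bench, in the lever's plane.
- caliper: Digital caliper lying on the bench near its front edge, 72 x 207 x 15 mm; leave it alone.
Things that resemble listed ones, but are neither listed nor needed, are in the scene too. What is shaped like the spring but red or turquoise is not meant.

How it is judged:
By the outcome, as a careful person would: the job done as asked, in the order asked, and still so for the second after the job is handed in, while the arm keeps its last pose, push and grip.
It also fails if it takes over 72 s, if anything falls off the work surface, if the arm or the gripper's body presses on something with over 40 N, if the wrist force passes 120 N, or if a joint passes its speed limit or range.

ROBOT

A 6-joint arm with a two-finger parallel gripper is mounted at the origin on a cart in front of the work surface, level with it; the furniture and walls round the work are solid. World frame = base frame: x ahead of the robot, y to its left, z up, the work surface at z = 0. Lengths are in mm, angles in rad, forces in N, time in s.
With the tool pointing down it reaches from about 250 to 800 mm from the base axis. Payload 3.9 kg.
Tool frame: the origin (TCP) lies midway between the tips of the shut fingers; the grasp point (between the pads) lies 19 mm behind it; z points along the fingers, x is the direction in which the jaws open and shut, and the axes are right-handed (so a half turn about z gives the same grasp; the last joint's range is limited). The gripper opens to 85 mm and grips with 20 to 120 N. Pads are 22 mm wide; open, the fingers measure 114 mm over their backs; the gripper's body (76 mm by 85 mm) begins 54 mm behind the grasp point. The pads swing forward as they close: fully open they stand 13 mm farther back than shut.
Start: joints at [1.129, 0.26, -0.138, 1.173, 0, 1.571], TCP at [224.467, 474.584, 231.304] pointing down, gripper open.
Joint ranges: [-2.78, 2.78], [-0.83, 1.72], [-1.28, 1.37], [-1.9, 2.12], [-1.57, 1.48], [-3.14, 3.14]. Speed limits (rad/s): [2.57, 2.57, 3.14, 3.14, 3.14, 3.14].

INTERFACE

Orientations are given as a unit quaternion [x, y, z, w].
In Python, from station import r gives the robot as it stands.
- The arm moves only by the tool step_arm, never from a script. Its argument "commands" is a list of rows, each an object of numbers: "ax", "ay", "az": the turn, a rotation vector about the tool's x, y, z in rad; "dx", "dy", "dz": the shift along the tool's x, y, z in mm; "jaw": the finger opening in mm, from 0 to 85.4. A call has 1 to 20 rows; each row is the pose to reach, as a shift and turn from the pose commanded when the call began, along the tool's axes at that moment; what a row does not reach only later rows make up. A row lasts 1/8 s, in which the tool goes at most 62.5 mm and 10.7 degrees, less where a joint would pass 70% of its speed; a pose out of reach is approached as far as the arm can. A call with a gripper value outside its range is refused whole. The fingers move at their own pace and stop on an object; "grip_force" is the grip in N (left out, the last holds). Time passes only in rows, so rows that repeat a pose let the fingers close. It gives the time, the measured TCP pose, the force and the opening at its end, in the units of the state.
- r.observe(): the state, without advancing time (a new reading comes with each control period).
- r.snapshot(name): name is "scene" or "top" or "wrist"; returns (picture, depth): 384x512x3 uint8, red, green, blue; 384x512 float32, mm along the optical axis (not along the pixel's ray), 0 where there is no reading.
- r.camera_info(name): a dict with "intrinsics" (3x3 intrinsics, pixels), "R" (3x3) and "t" (3): a world point X has camera coordinates R X + t. Camera axes: x right, y down, z forward; pixel columns grow to the right and rows downward; lengths in mm; the calibration is good to about 2 mm. A picture is of the moment at which its call begins: read the wrist's pose just before it. camera_info takes no time and is no camera call; for the wrist camera it gives the pose at the moment of the call.
- r.hand_in(): hands the job in, once; it reports no verdict.
Trained networks look in the newest picture that a camera, given by its name, has taken for a name from the list of things; names that differ only in an ending like _2 or _b are one class to them, and where a whole thing is asked for, a point or a joint stands for the part that bears it (a point fixed in the world has none). Each returns a list of dicts, best first, with "score" (0 to 1); they miss things now and then, are a little off and sometimes report something else, mostly with a low value. They report only what shows in the picture. A call takes as long as a camera call. They do not tell look-alikes from the thing itself.
- r.boxes_of(name, camera): "point" ([x, y, z] in mm, in the coordinates of the camera as it stood for that picture, good to about 4 mm: the middle of the surface that is visible of it).
- r.silhouettes(name, camera): "region" (384x512 bool, what is visible of it).
The state is a dict: "t": time; "qpos": joint angles; "qvel": joint speeds; "joint_efforts": joint torques, N m; "ee_pos": TCP position; "orientation": TCP orientation; "force": force on the tool from outside, world axes, zero at the start; "moment": the same for the moment, N m; "opening": finger opening in mm.
Only numpy, scipy, OpenCV 4.12 (cv2) and the standard library are available. Lean on these libraries where they do the work, as an engineer would, in place of code of your own. Each camera call takes 0.05 s, during which the arm holds its last target.

## Working session

There is one attempt and no reset: what is moved stays moved. The work goes in short steps, Python scripts to look and compute and a tool call to move; the robot and the scene stay as the last step left them, time stands still between calls to the robot, and variables do not carry over. Pictures are saved under pics/ and viewed, and the job is handed in when it is done.

Besides the shell and the picture viewer there is one more tool, called after "Request:" as name([rows], argument=value, ...), one row to a line, values as JSON. step_arm: Moves the arm, as the interface text tells. Its arguments: {"type":"object","properties":{"commands":{"type":"array","items":{"type":"object","properties":{"ax":{"type":"number"},"ay":{"type":"number"},"az":{"type":"number"},"dx":{"type":"number"},"dy":{"type":"number"},"dz":{"type":"number"},"jaw":{"type":"number"}}}},"grip_force":{"type":"number"}},"required":["commands"]}

```bash
ls; mkdir -p pics; cat > h.py <<'E'
import numpy as np, cv2
from station import r
from scipy.spatial.transform import Rotation as Ro
def snap(cam,name):
    ci=r.camera_info(cam); p,d=r.snapshot(cam)
    cv2.imwrite(f'pics/{name}.png',cv2.cvtColor(cv2.resize(p,(768,576),interpolation=cv2.INTER_CUBIC),cv2.COLOR_RGB2BGR))
    np.savez(f'{name}.npz',p=p,d=d,K=ci['intrinsics'],R=ci['R'],t=ci['t'])
    return p,d,ci
def toworld(ci,c): return np.array(ci['R']).T@(np.array(c)-np.array(ci['t']))
def cloud(d,ci):
    K=np.array(ci['intrinsics']);v,u=np.mgrid[:d.shape[0],:d.shape[1]]
    c=np.stack([(u-K[0,2])/K[0,0]*d,(v-K[1,2])/K[1,1]*d,d],-1)
    w=(c-np.array(ci['t']))@np.array(ci['R']); w[d<=0]=np.nan
    return w
E
python3 - <<'E'
from h import *
print(r.observe())
for cam in ['scene','top','wrist']:
    p,d,ci=snap(cam,cam+'0')
    print(cam,np.array(ci['R']).T[:,2], -np.array(ci['R']).T@ci['t'])
    for n in ['carton','flap_left','spring','bush','tester','lever_ball','caliper','lever'] if cam!='wrist' else []:
        for b in r.boxes_of(n,cam)[:4]: print(n,round(b['score'],2),toworld(ci,b['point']).round(0))
print(r.observe()['t'])
E
```

```text
pics
{'t': 0.0, 'qpos': array([ 1.12901137e+00,  2.60654866e-01, -1.39356354e-01,  1.17271490e+00,
       -2.37931379e-05,  1.57078009e+00]), 'qvel': array([-0.00030792,  0.00121449, -0.00140765, -0.00100247, -0.00173577,
       -0.00250012]), 'joint_efforts': array([-4.48926739e-04, -4.05679321e+01,  2.53924119e+01,  1.88658811e-02,
        3.46299544e-05,  6.70338579e-06]), 'ee_pos': array([224.1816843 , 473.97636724, 230.48500947]), 'orientation': array([ 8.44848420e-01,  5.35004875e-01, -8.08836006e-04,  5.26262557e-04]), 'force': array([ 0.7876635 ,  0.21004636, -0.34232984]), 'moment': array([-0.00368321, -0.00587204,  0.03995859]), 'opening': 85.17042026595719}
scene [ 0.33417302 -0.66502707 -0.66788276] [153.80536324 751.08443742 777.72765552]
carton 0.76 [429. 387.  45.]
carton 0.24 [427. 302.  70.]
flap_left 0.9 [443. 407.  74.]
flap_left 0.52 [429. 303.  70.]
spring 0.66 [475. 345.  48.]
spring 0.63 [606. 279.  36.]
spring 0.49 [584. 355.  38.]
spring 0.39 [441. 405.  75.]
bush 0.63 [390. 358.  33.]
tester 0.48 [ 629. -193.   34.]
lever 0.46 [ 631. -195.   36.]
top [ 0.15397742  0.00943077 -0.98802936] [ 303.20161688   79.24172978 1269.48693334]
carton 0.75 [436. 352.  45.]
flap_left 0.27 [ 533. -230.   12.]
spring 0.64 [ 539. -225.   16.]
spring 0.41 [604. 265.  41.]
spring 0.4 [588. 345.  40.]
bush 0.38 [391. 347.  51.]
tester 0.62 [ 535. -229.   14.]
lever_ball 0.56 [ 526. -293.  205.]
lever_ball 0.23 [366. 134.   4.]
caliper 0.67 [368. 135.   6.]
lever 0.93 [ 529. -293.  208.]
wrist [ 0.26708097 -0.12653853 -0.95533018] [155.87110423 505.95420335 375.09862897]
0.95
```

View pics/scene0.png

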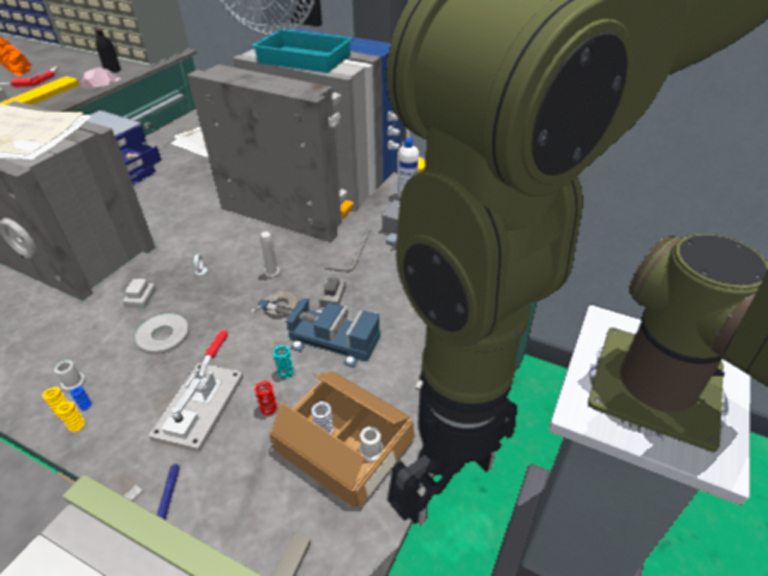

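View pics/top0.png

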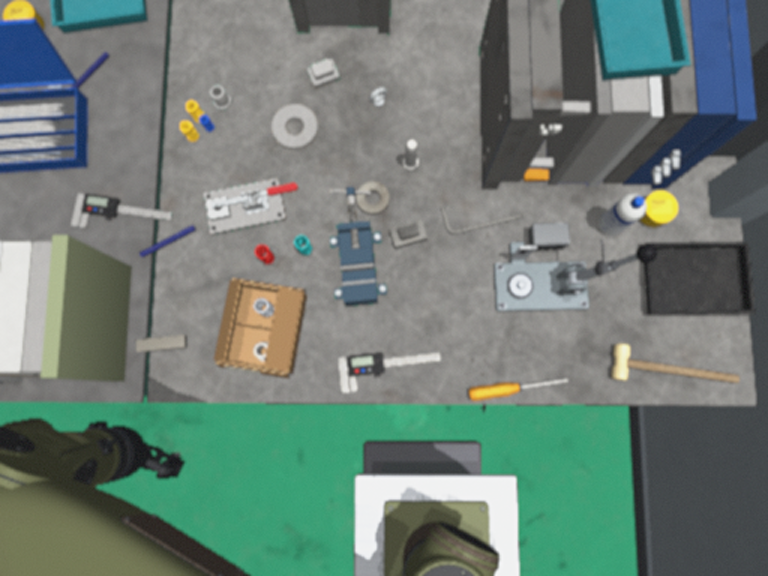

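View pics/wrist0.png

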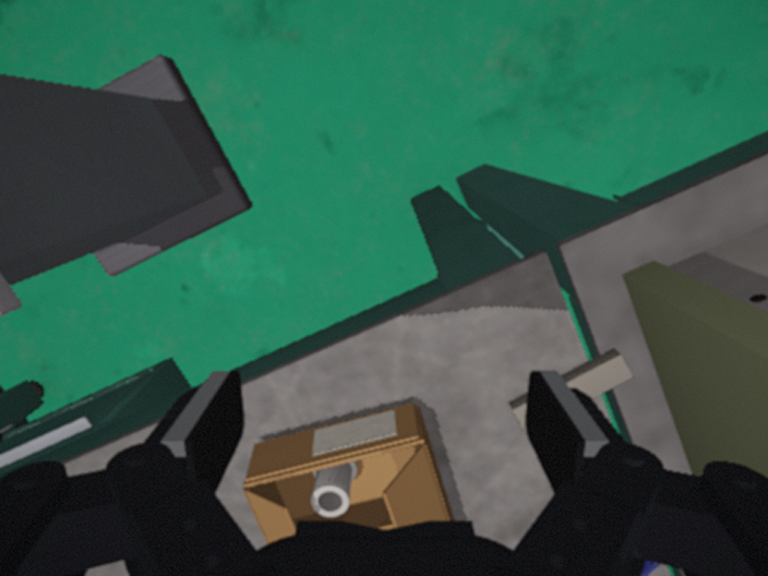

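```bash
python3 - <<'E'
from h import *
z=np.load('top0.npz');p=z['p'];s=np.load('scene0.npz')['p']
a=cv2.resize(p[180:256,138:214],(380,380),interpolation=cv2.INTER_CUBIC)
b=cv2.resize(p[140:220,325:445],(570,380),interpolation=cv2.INTER_CUBIC)
c=cv2.resize(s[240:345,170:290],(434,380),interpolation=cv2.INTER_CUBIC)
im=np.hstack([a,c]); cv2.imwrite('pics/z1.png',im[...,::-1]); cv2.imwrite('pics/z2.png',b[...,::-1])
ci=dict(intrinsics=z['K'],R=z['R'],t=z['t']); w=cloud(z['d'],ci)
for n,(u,v) in dict(anvil=(346,190),ball=(431,169),base1=(331,203),base2=(390,203),c1=(391,178),b3=(332,176),post=(346,165),box=(366,158)).items(): print(n,w[v,u].round(0))
m=(w[...,2]>20)&(w[...,0]<560)&(w[...,0]>330)&(w[...,1]>250)&(w[...,1]<460)
np.set_printoptions(linewidth=250)
print(w[184:252:3,142:206:4,2].round(0))
print(w[184,142:206:4,1].round(0),w[184:252:3,170,0].round(0))
print(w[165:210:3,325:440:5,2].round(0)); 
E
```

```text
anvil [ 527. -171.   35.]
ball [ 528. -317.  311.]
base1 [ 490. -128.   13.]
base2 [ 489. -304.   28.]
c1 [ 573. -321.   -4.]
b3 [ 575. -133.   14.]
post [ 586. -157.  113.]
box [ 622. -230.   54.]
[[-2.  1.  1. -2.  3.  5. -1. -3.  2. -3. -6.  1.  1. -3.  1. -1.]
 [ 0. -2.  1. 62. 85. 55. 17. -2. -5.  1. -7. -8.  0.  1.  1. -3.]
 [ 0. -1. -1. 62. 91. 37. 53. 53. 49. 50. 48.  5. -5.  0. -1. -0.]
 [ 0. -0.  3. 70. 98.  6.  1.  3. 13. 24. 35. 81. 79. 71. 51. 37.]
 [-2.  1.  2. 67. 95.  3.  2. -1.  6.  8.  3. 89. 76. 67. 55. 52.]
 [-1.  1. -4. 75. 93.  3.  3.  8. 64.  2.  5. 86. 78. 69. 58. 39.]
 [-0.  1. 60. 76.  2.  2.  0. 64. 29. 64.  5. 84. 72. 66. 58. 29.]
 [ 6. -0. 57. 83.  7.  3.  2. 62.  7. 69.  7. 84. 70. 60. 60. 18.]
 [ 1.  4. 62. 86.  2.  2.  4. -0. 59. 45.  3. 80. 72. 64. 54. 12.]
 [-2.  4. 65. 92. -1. 10. -4.  4.  4.  5. 88. 81. 71. 64. 60. -0.]
 [ 3.  3. 69. 93.  2.  3.  8.  1.  4.  4. 86. 75. 72. 58. 57. -0.]
 [-2. -3. 73. 96.  4. 10. 36. 42.  1.  2. 88. 77. 68. 60. 53.  5.]
 [-4. 56. 76.  5.  7. -0.  2.  0. -1.  8. 83. 75. 65. 60. 41.  6.]
 [-2. 60. 83.  9.  6.  6.  1. -
[... 1909 characters left out ...]
 7.  12.  24.  25.  24.  22.  14.  20.  16.  69.  97. 100.  96.  -1.  -3.  -1.  -2.   2.  -6.   3.   3.   2.]
 [ -3.  11.  12.  20.  23.  25.  16.  12.  11.  14.  52.  50.  92.  12.   4.  -1.   2.  -3.   1.  -3.   5.   1.   0.]
 [  3.  12.  10.  13.  18.  15.  15.  18.  19.  14.  13.  15.  12.  15.  -1.   3.   2.  -1.  -2.   3.   2.  -1.  29.]
 [ -1.  11.  13.  15.  17.  13.  14.  14.  12.  15.  14.  16.  12.  22.   1.  -0.   2.  -0.   2.  -2.  -1.  -0.  29.]
 [  0.   7.  21.  16.  13.  17.  18.  12.   9.  14.  16.  16.  13.  16.   1.  -1.  -1.  -1.   3.   2.  -0.   4.  27.]
 [  5.   4.  14.  17.   8.  11.   6.   4.  -3.  -3.   8.   4.  -2.   0.   3.   1.   3.   1.  -0.  -0.   0.   2.  29.]]
```

```bash
python3 - <<'E'
from h import *
for cam in ['top']:
    p,d,ci=snap(cam,'top1'); w=cloud(d,ci); K=np.array(ci['intrinsics'])
    for n in ['carton','spring','bush','tester','lever_ball','flap_right','flap_left']:
        for b in r.silhouettes(n,cam)[:4]:
            m=b['region']; 
            v,u=np.nonzero(m); print(n,round(b['score'],2),'px',u.mean().round(),v.mean().round(),'n',m.sum(),np.nanmedian(w[m],0).round(0))
E
```

```text
carton 0.7 px 174.0 219.0 n 3033 [434. 354.  48.]
spring 0.5 px 176.0 170.0 n 115 [588. 347.  37.]
spring 0.39 px 189.0 220.0 n 944 [430. 296.  70.]
tester 0.78 px 367.0 182.0 n 3052 [ 536. -228.   18.]
lever_ball 0.93 px 409.0 176.0 n 464 [ 529. -297.  210.]
flap_right 0.85 px 188.0 220.0 n 895 [429. 297.  70.]
flap_right 0.17 px 408.0 177.0 n 455 [ 529. -294.  206.]
flap_left 0.59 px 151.0 213.0 n 401 [450. 406.  77.]
```

View pics/z1.png

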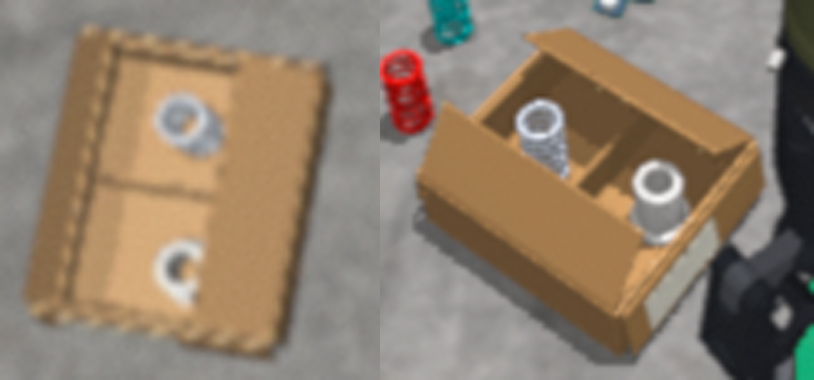

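View pics/z2.png

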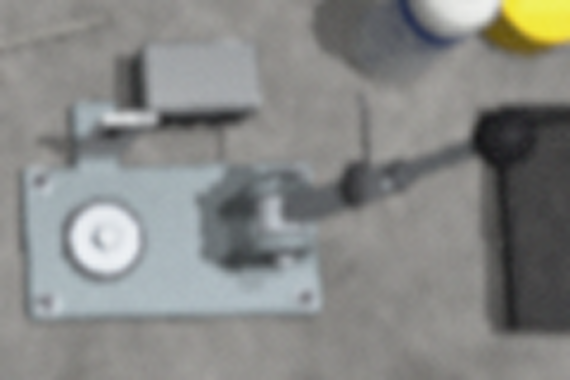

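```bash
python3 - <<'E'
from h import *
np.set_printoptions(suppress=True)
for f in ['top0','top1']:
    z=np.load(f+'.npz'); ci=dict(intrinsics=z['K'],R=z['R'],t=z['t']); w=cloud(z['d'],ci)
    def sel(x0,x1,y0,y1,z0,z1):
        m=(w[...,0]>x0)&(w[...,0]<x1)&(w[...,1]>y0)&(w[...,1]<y1)&(w[...,2]>z0)&(w[...,2]<z1); return w[m]
    a=sel(440,515,320,375,56,72); print('spring',len(a),a.mean(0),a.min(0),a.max(0), cv2.minEnclosingCircle(a[:,:2].astype(np.float32)))
    a=sel(355,415,335,385,38,56); print('bush',len(a),a.mean(0), cv2.minEnclosingCircle(a[:,:2].astype(np.float32)))
    a=sel(330,540,250,460,38,110); rr=cv2.minAreaRect(a[:,:2].astype(np.float32)); print('carton rect',rr)
    # right flap plane fit
    for nm,a in [('R',sel(370,490,265,340,52,95)),('L',sel(370,490,385,460,56,105))]:
        A=np.c_[a[:,:2],np.ones(len(a))]; c,_,_,_=np.linalg.lstsq(A,a[:,2],rcond=None); res=np.abs(A@c-a[:,2]); k=res<8
        c,_,_,_=np.linalg.lstsq(A[k],a[k,2],rcond=None)
        print(nm,len(a),k.sum(),c, 'ang',np.arctan(np.hypot(*c[:2])),'dir',np.degrees(np.arctan2(c[1],c[0])),'hinge y at x430',(50-c[2]-c[0]*430)/c[1])
    a=sel(480,590,-310,-110,9,17); print('base',cv2.minAreaRect(a[:,:2].astype(np.float32)),a.min(0),a.max(0))
    a=sel(495,560,-205,-140,19,27);print('anvil',len(a),np.median(a,0),a.min(0),a.max(0),cv2.minEnclosingCircle(a[:,:2].astype(np.float32)))
    a=sel(440,600,130,260,15,150);print('vise',a.min(0),a.max(0))
    a=sel(560,620,-200,-120,60,150);print('post',a.min(0),a.max(0))
    a=sel(500,560,-350,-280,285,330);print('ball',a.min(0),a.max(0),a.mean(0))
    # lever rod
    a=sel(480,560,-310,-255,150,270);print('rod',a.min(0),a.max(0), a.mean(0))
    a=sel(560,720,-420,-100,60,600);print('tall',a.min(0),a.max(0))
E
```

```text
spring 41 [479.62890914 343.61401585  62.10945847] [466.20779673 329.10440859  56.66436051] [493.94633677 358.26966469  68.76643607] ((479.31048583984375, 343.9645080566406), 14.861820220947266)
bush 87 [375.52892199 356.37604864  47.89594783] ((379.84197998046875, 358.87115478515625), 33.566505432128906)
carton rect ((439.30712890625, 348.95489501953125), (152.13052368164062, 176.7873992919922), 81.37699890136719)
R 722 671 [   0.11706235    0.73815598 -199.28738901] ang 0.6418226187036883 dir 80.9886477302102 hinge y at x430 269.52376544895964
L 299 299 [ -0.19993618  -1.28017019 685.88949575] ang 0.9134947822146633 dir -98.87670891511506 hinge y at x430 429.5654948486305
base ((532.9700317382812, -216.84786987304688), (186.15402221679688, 104.26522064208984), 89.99700164794922) [ 480.8397371  -309.92734784    9.07013812] [ 585.10507522 -123.77259152   16.98896356]
anvil 174 [ 528.81467569 -173.76366459   23.06554366] [ 495.48903398 -201.1521695    19.01744568] [ 558.14655186 -142.34457236   26.95582912] ((526.8178100585938, -167.7947998046875), 40.363502502441406)
vise [485.746620
[... 1445 characters left out ...]
248] [ 498.74778491 -204.36205999   19.10811571] [ 558.07618362 -140.0507175    26.93276969] ((528.4119873046875, -173.71873474121094), 41.86040115356445)
vise [485.58417838 130.29106973  15.19472208] [599.64034206 259.62168715  71.81461457]
post [ 582.84888127 -190.48140072   64.50148337] [ 588.75504791 -156.61409145  116.65425291]
ball [ 516.60731299 -335.30695763  290.30286666] [ 545.57058874 -305.76150591  314.23871625] [ 530.11801851 -318.56743271  304.43453494]
rod [ 517.50996363 -309.75466605  150.07105523] [ 558.71839548 -276.28830869  269.79795799] [ 530.63406147 -291.84715094  201.64444356]
tall [ 561.08298561 -397.48953484   60.06976495] [ 688.35775957 -156.61409145  181.72108825]
```

Request:
step_arm([
  {"dx":-4,"dy":50,"dz":10,"az":-0.1,"jaw":0},
  {"dx":-8,"dy":100,"dz":25,"az":-0.2,"jaw":0},
  {"dx":-12,"dy":150,"dz":45,"az":-0.288,"jaw":0},
  {"dx":-16,"dy":200,"dz":65,"az":-0.288,"jaw":0},
  {"dx":-19,"dy":240,"dz":81,"az":-0.288,"jaw":0},
  {"dx":-19,"dy":240,"dz":110,"az":-0.288,"jaw":0},
  {"dx":-19,"dy":240,"dz":135,"az":-0.288,"jaw":0},
  {"dx":-19,"dy":240,"dz":155,"az":-0.288,"jaw":0},
  {"dx":-19,"dy":240,"dz":165,"az":-0.288,"jaw":0},
  {"dx":-19,"dy":240,"dz":165,"az":-0.288,"jaw":0},
])

```text
schema error: expected keys ax, ay, az, dx, dy, dz, jaw
```

```bash
python3 - <<'E'
from h import *
o=r.observe();print(o['t'],o['ee_pos'],o['orientation'],o['force'],o['opening'],np.degrees(Ro.from_quat(o['orientation']).as_matrix()[:,0]))
snap('scene','s2')
im=cv2.imread('pics/s2.png'); cv2.imwrite('pics/s2c.png',cv2.resize(im[300:560,200:560],(720,520)))
E
```

```text
1.35 [224.46410925 474.5880869  231.28989756] [ 8.44857405e-01  5.34991555e-01 -1.66194793e-05 -5.26518617e-06] [ 0.44219966 -0.28887534  0.05220284] 85.47622092194332 [ 2.44978459e+01  5.17944195e+01 -1.28620545e-03]
```

View pics/s2c.png

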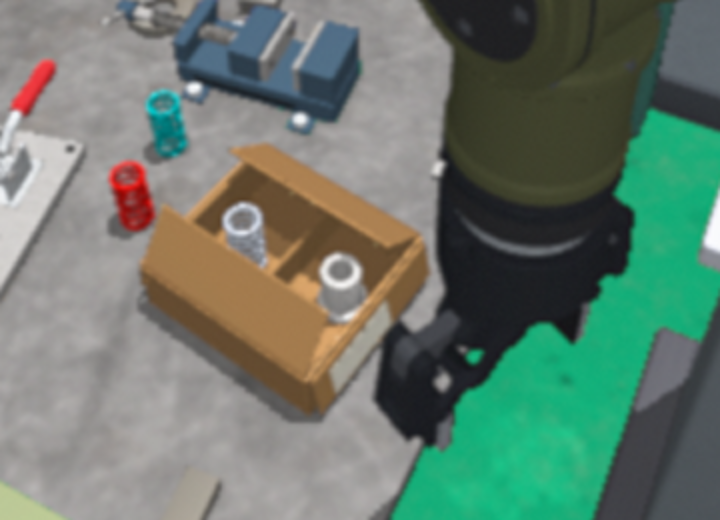

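All keys are required in every row. Pose unchanged; commanded = nominal.

Request:
step_arm([
  {"ax":0,"ay":0,"az":-0.1,"dx":-4,"dy":50,"dz":10,"jaw":0},
  {"ax":0,"ay":0,"az":-0.2,"dx":-8,"dy":100,"dz":25,"jaw":0},
  {"ax":0,"ay":0,"az":-0.288,"dx":-12,"dy":150,"dz":45,"jaw":0},
  {"ax":0,"ay":0,"az":-0.288,"dx":-16,"dy":200,"dz":65,"jaw":0},
  {"ax":0,"ay":0,"az":-0.288,"dx":-19,"dy":240,"dz":81,"jaw":0},
  {"ax":0,"ay":0,"az":-0.288,"dx":-19,"dy":240,"dz":110,"jaw":0},
  {"ax":0,"ay":0,"az":-0.288,"dx":-19,"dy":240,"dz":135,"jaw":0},
  {"ax":0,"ay":0,"az":-0.288,"dx":-19,"dy":240,"dz":155,"jaw":0},
  {"ax":0,"ay":0,"az":-0.288,"dx":-19,"dy":240,"dz":165,"jaw":0},
])

```text
t: 2.52
ee_pos: [432.8, 354.3, 65.1]
orientation: [0.759, 0.651, -0.001, -0.0]
force: [0.4, 0.6, -1.2]
opening: 0.1
```

```bash
python3 - <<'E'
from h import *
o=r.observe();print(o['t'],o['ee_pos'],o['orientation'],o['force'],o['opening'],Ro.from_quat(o['orientation']).as_matrix()[:,0])
snap('scene','s3')
im=cv2.imread('pics/s3.png'); cv2.imwrite('pics/s3c.png',cv2.resize(im[300:560,200:560],(720,520)))
E
```

```text
2.525 [432.76604082 354.26820457  65.14284647] [ 7.59371959e-01  6.50656112e-01 -9.23238142e-04 -1.86493331e-05] [ 0.37064346  0.58194547 -1.15202361] 0.08348882308434805 [ 0.15329154  0.98818005 -0.00137789]
```

View pics/s3c.png

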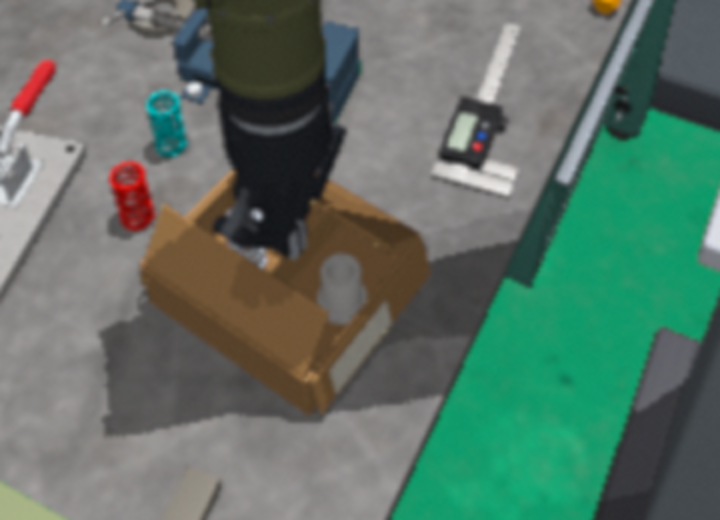

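Request:
step_arm([
  {"ax":0,"ay":0,"az":0,"dx":-15,"dy":0,"dz":0,"jaw":0},
  {"ax":0,"ay":0,"az":0,"dx":-30,"dy":0,"dz":0,"jaw":0},
  {"ax":0,"ay":0,"az":0,"dx":-45,"dy":0,"dz":0,"jaw":0},
  {"ax":0,"ay":0,"az":0,"dx":-60,"dy":0,"dz":0,"jaw":0},
  {"ax":0,"ay":0,"az":0,"dx":-72,"dy":0,"dz":0,"jaw":0},
  {"ax":0,"ay":0,"az":0,"dx":-83,"dy":0,"dz":0,"jaw":0},
  {"ax":0,"ay":0,"az":0,"dx":-93,"dy":0,"dz":0,"jaw":0},
  {"ax":0,"ay":0,"az":0,"dx":-93,"dy":0,"dz":0,"jaw":0},
  {"ax":0,"ay":0,"az":0,"dx":-50,"dy":0,"dz":0,"jaw":0},
  {"ax":0,"ay":0,"az":0,"dx":0,"dy":0,"dz":0,"jaw":0},
  {"ax":0,"ay":0,"az":0,"dx":15,"dy":0,"dz":0,"jaw":0},
  {"ax":0,"ay":0,"az":0,"dx":30,"dy":0,"dz":0,"jaw":0},
  {"ax":0,"ay":0,"az":0,"dx":45,"dy":0,"dz":0,"jaw":0},
  {"ax":0,"ay":0,"az":0,"dx":60,"dy":0,"dz":0,"jaw":0},
  {"ax":0,"ay":0,"az":0,"dx":73,"dy":0,"dz":0,"jaw":0},
  {"ax":0,"ay":0,"az":0,"dx":83,"dy":0,"dz":0,"jaw":0},
  {"ax":0,"ay":0,"az":0,"dx":83,"dy":0,"dz":0,"jaw":0},
  {"ax":0,"ay":0,"az":0,"dx":40,"dy":0,"dz":-10,"jaw":0},
  {"ax":0,"ay":0,"az":0,"dx":0,"dy":0,"dz":-60,"jaw":0},
  {"ax":0,"ay":0,"az":0,"dx":-8,"dy":20,"dz":-114,"jaw":85},
])

```text
t: 5.08
ee_pos: [448.2, 339.7, 179.5]
orientation: [0.76, 0.65, -0.004, -0.0]
force: [1.9, 1.1, 0.8]
opening: 17.0
```

```bash
python3 - <<'E'
from h import *
o=r.observe();print(o['t'],o['ee_pos'],o['orientation'],o['force'],o['opening'])
np.set_printoptions(suppress=True)
p,d,ci=snap('scene','s4')
im=cv2.imread('pics/s4.png'); cv2.imwrite('pics/s4c.png',cv2.resize(im[300:560,200:560],(720,520)))
p,d,ci=snap('wrist','w4')
w=cloud(d,ci)
K=np.array(ci['intrinsics'])
for n in ['spring','bush']:
    for b in r.silhouettes(n,'wrist')[:4]:
        m=b['region'];v,u=np.nonzero(m);print(n,round(b['score'],2),u.mean(),v.mean(),m.sum(),np.nanmedian(w[m],0))
a=w[(w[...,2]>55)&(w[...,2]<70)&(w[...,0]>450)&(w[...,0]<515)&(w[...,1]>310)&(w[...,1]<380)]
print(len(a),a.mean(0) if len(a) else 0,cv2.minEnclosingCircle(a[:,:2].astype(np.float32)) if len(a) else 0)
E
```

```text
5.075 [448.20895859 339.71630725 179.51772673] [ 7.59514850e-01  6.50477236e-01 -4.06429249e-03 -2.00176716e-04] [1.93586935 1.10802442 0.84367797] 17.047580697712398
spring 0.89 263.4459677419355 197.81532258064516 1240 [477.18625101 345.68559839  46.72817579]
spring 0.63 275.52353780313837 290.8972895863053 701 [581.70432035 342.65489408  40.30305062]
spring 0.56 248.32990750256937 102.5426515930113 973 [391.88634505 346.07789872  50.35932371]
bush 0.64 248.03648915187378 102.62031558185404 1014 [392.18532014 345.30489791  50.31470721]
bush 0.48 262.5754189944134 206.68435754189943 358 [481.53713149 343.45697903  64.38173606]
496 [479.37156494 345.14351942  62.9934538 ] ((480.47540283203125, 345.9051208496094), 15.16286563873291)
```

View pics/s4c.png

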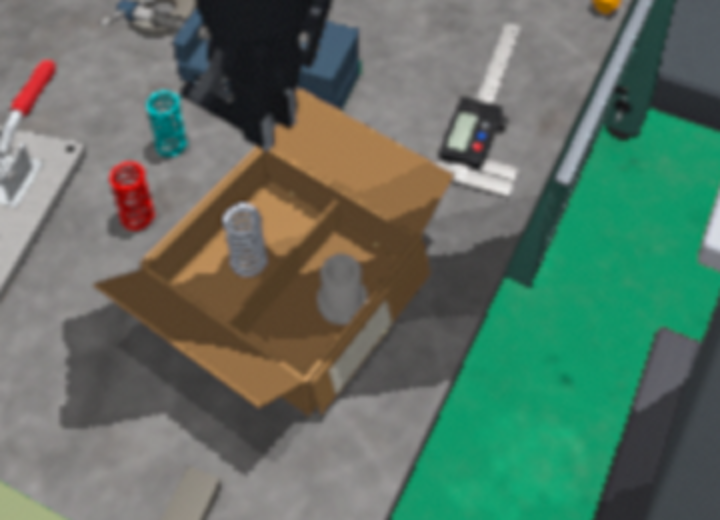

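View pics/w4.png

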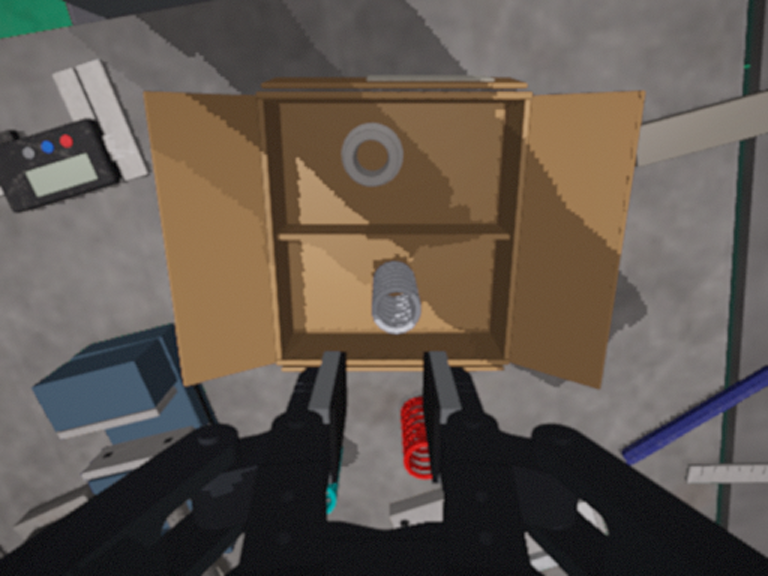

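Request:
step_arm([
  {"ax":0,"ay":0,"az":0,"dx":5.5,"dy":27.5,"dz":0,"jaw":65},
  {"ax":0,"ay":0,"az":0,"dx":5.5,"dy":27.5,"dz":20,"jaw":65},
  {"ax":0,"ay":0,"az":0,"dx":5.5,"dy":27.5,"dz":50,"jaw":65},
  {"ax":0,"ay":0,"az":0,"dx":5.5,"dy":27.5,"dz":80,"jaw":65},
  {"ax":0,"ay":0,"az":0,"dx":5.5,"dy":27.5,"dz":100,"jaw":65},
], grip_force=30)

```text
t: 5.9
ee_pos: [477.4, 343.9, 76.6]
orientation: [0.759, 0.651, -0.003, -0.0]
force: [0.5, 1.2, -0.2]
opening: 65.2
```

```bash
python3 - <<'E'
from h import *
o=r.observe();print(o['t'],o['ee_pos'],o['orientation'],o['force'],o['opening'])
np.set_printoptions(suppress=True)
p,d,ci=snap('wrist','w5')
w=cloud(d,ci)
a=w[(w[...,2]>55)&(w[...,2]<70)&(w[...,0]>450)&(w[...,0]<515)&(w[...,1]>320)&(w[...,1]<370)]
print(len(a),a.mean(0) if len(a) else 0,cv2.minEnclosingCircle(a[:,:2].astype(np.float32)) if len(a) else 0)
p,d,ci=snap('top','t5')
w=cloud(d,ci)
a=w[(w[...,0]>380)&(w[...,0]<480)&(w[...,1]>445)&(w[...,1]<490)&(w[...,2]>50)&(w[...,2]<120)]
for a in (a,w[(w[...,0]>380)&(w[...,0]<470)&(w[...,1]>210)&(w[...,1]<258)&(w[...,2]>50)&(w[...,2]<120)]):
    A=np.c_[a[:,:2],np.ones(len(a))];c=np.linalg.lstsq(A,a[:,2],rcond=None)[0];print(len(a),c,'flap angle',np.pi-np.arctan(np.hypot(*c[:2])),a[:,1].min(),a[:,1].max(),a[:,2].max())
E
```

```text
5.9 [477.36199887 343.87229893  76.56347426] [ 7.59129859e-01  6.50932477e-01 -2.94194418e-03 -3.35354926e-04] [ 0.46047409  1.23356357 -0.15559799] 65.16466491695327
1412 [479.23911256 345.25168647  62.71417403] ((480.251953125, 345.6335144042969), 15.260649681091309)Traceback (most recent call last):
  File "<stdin>", line 12, in <module>
    return umr_minimum(a, axis, None, out, keepdims, initial, where)
ValueError: zero-size array to reduction operation minimum which has no identity
```

View pics/w5.png

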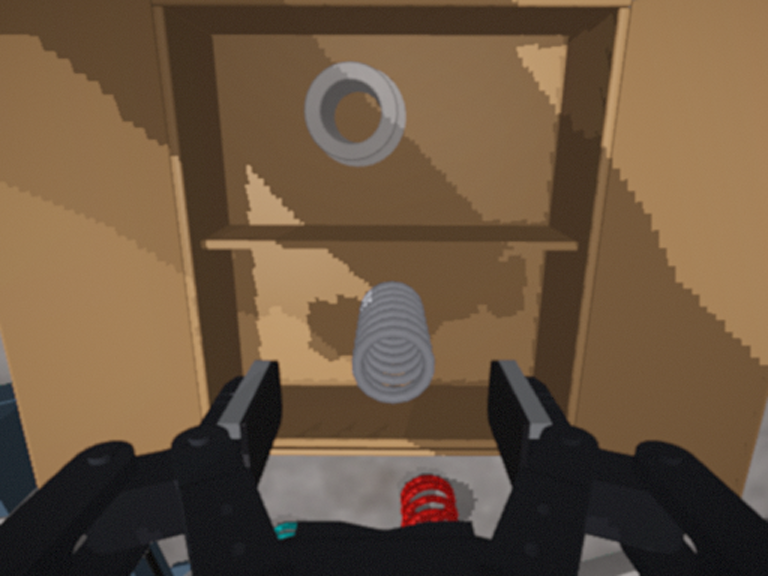

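Request:
step_arm([
  {"ax":0,"ay":0,"az":0,"dx":0,"dy":0,"dz":25,"jaw":60},
  {"ax":0,"ay":0,"az":0,"dx":0,"dy":0,"dz":50,"jaw":60},
  {"ax":0,"ay":0,"az":0,"dx":0,"dy":0,"dz":65,"jaw":60},
  {"ax":0,"ay":0,"az":0,"dx":0,"dy":0,"dz":70,"jaw":60},
  {"ax":0,"ay":0,"az":0,"dx":0,"dy":0,"dz":70,"jaw":45},
  {"ax":0,"ay":0,"az":0,"dx":0,"dy":0,"dz":70,"jaw":36},
  {"ax":0,"ay":0,"az":0,"dx":0,"dy":0,"dz":70,"jaw":20},
  {"ax":0,"ay":0,"az":0,"dx":0,"dy":0,"dz":70,"jaw":20},
  {"ax":0,"ay":0,"az":0,"dx":0,"dy":0,"dz":70,"jaw":20},
], grip_force=30)

```text
t: 7.12
ee_pos: [480.6, 345.6, 11.4]
orientation: [0.759, 0.651, 0.001, 0.0]
force: [-0.8, 0.7, 6.4]
opening: 31.1
```

```bash
python3 - <<'E'
from h import *
o=r.observe();print(o['t'],o['ee_pos'],o['orientation'],o['force'],o['opening'])
E
```

```text
7.125 [480.58607318 345.6300962   11.43306902] [7.59343489e-01 6.50689115e-01 1.06786849e-03 2.12228918e-05] [-0.78239348  0.70926965  6.40413401] 31.112936871088507
```

Request:
step_arm([
  {"ax":0,"ay":0,"az":0,"dx":0,"dy":0,"dz":-10,"jaw":20},
  {"ax":0,"ay":0,"az":0,"dx":0,"dy":0,"dz":-30,"jaw":20},
  {"ax":0,"ay":0,"az":0,"dx":0,"dy":0,"dz":-60,"jaw":20},
  {"ax":0,"ay":0,"az":0,"dx":0,"dy":0,"dz":-100,"jaw":20},
  {"ax":0,"ay":0,"az":0,"dx":0,"dy":0,"dz":-140,"jaw":20},
  {"ax":0,"ay":0,"az":0,"dx":0,"dy":0,"dz":-160,"jaw":20},
  {"ax":0,"ay":0,"az":0,"dx":0,"dy":0,"dz":-160,"jaw":20},
])

```text
t: 8.0
ee_pos: [480.9, 345.7, 172.3]
orientation: [0.759, 0.651, 0.002, 0.0]
force: [0.4, -0.1, -1.4]
opening: 31.1
```

```bash
python3 - <<'E'
from h import *
np.set_printoptions(suppress=True)
o=r.observe();print(o['t'],o['ee_pos'],o['orientation'],o['force'],o['opening'])
p,d,ci=snap('wrist','w6')
w=cloud(d,ci);R=Ro.from_quat(o['orientation']).as_matrix()
loc=(w-o['ee_pos'])@R
a=loc[(np.abs(loc[...,0])<25)&(np.abs(loc[...,1])<30)&(loc[...,2]>-60)&(loc[...,2]<-46)]
if len(a): print(len(a),np.median(a,0),a.min(0),a.max(0))
p,d,ci=snap('top','t6')
w=cloud(d,ci)
for a in (w[(w[...,0]>390)&(w[...,0]<470)&(w[...,1]>436)&(w[...,1]<500)&(w[...,2]>45)&(w[...,2]<120)],w[(w[...,0]>380)&(w[...,0]<450)&(w[...,1]>215)&(w[...,1]<264)&(w[...,2]>50)&(w[...,2]<120)]):
    if len(a)<5: print('few');continue
    A=np.c_[a[:,:2],np.ones(len(a))];c=np.linalg.lstsq(A,a[:,2],rcond=None)[0];print(len(a),c,'flap angle',np.pi-np.arctan(np.hypot(*c[:2])),a[:,1].min(),a[:,1].max(),a[:,2].max())
E
```

```text
8.0 [480.85609547 345.66351059 172.28814588] [0.75935552 0.65067313 0.00190207 0.00022667] [ 0.43135165 -0.09398947 -1.3909894 ] 31.094627829527756
4458 [ -0.56660723 -10.29145926 -52.48621765] [-24.9961728  -15.52041878 -59.97778123] [ 24.98809694  12.46804928 -46.00162035]
few
263 [ -0.08984014  -0.61789227 258.60586867] flap angle 2.583432553800201 224.58997459525264 263.8187405611482 83.52862734244978
```

View pics/w6.png

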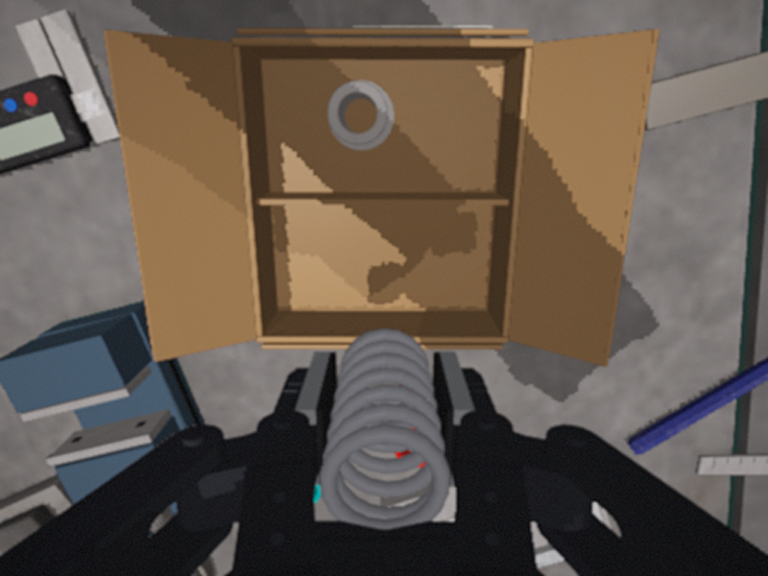

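View pics/t6.png

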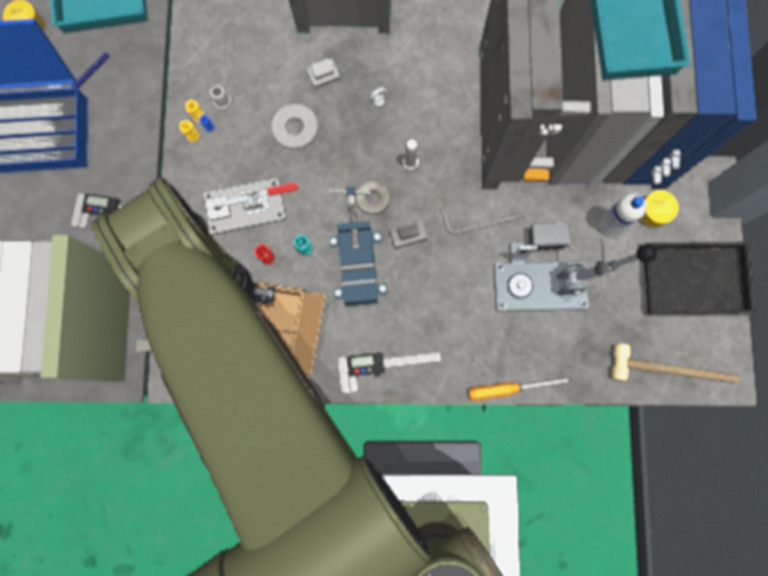

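Request:
step_arm([
  {"ax":0,"ay":0,"az":0,"dx":-20,"dy":5,"dz":-10,"jaw":20},
  {"ax":0,"ay":0,"az":0,"dx":-60,"dy":14,"dz":-20,"jaw":20},
  {"ax":0,"ay":0,"az":0,"dx":-108,"dy":24,"dz":-20,"jaw":20},
  {"ax":0,"ay":0,"az":0,"dx":-156,"dy":35,"dz":-20,"jaw":20},
  {"ax":0,"ay":0,"az":0,"dx":-204,"dy":46,"dz":-20,"jaw":20},
  {"ax":0,"ay":0,"az":-0.03,"dx":-252,"dy":57,"dz":-20,"jaw":20},
  {"ax":0,"ay":0,"az":-0.06,"dx":-300,"dy":68,"dz":-20,"jaw":20},
  {"ax":0,"ay":0,"az":-0.1,"dx":-348,"dy":79,"dz":-20,"jaw":20},
  {"ax":0,"ay":0,"az":-0.13,"dx":-396,"dy":89,"dz":-20,"jaw":20},
  {"ax":0,"ay":0,"az":-0.154,"dx":-440,"dy":99,"dz":-20,"jaw":20},
  {"ax":0,"ay":0,"az":-0.154,"dx":-480,"dy":108,"dz":-20,"jaw":20},
  {"ax":0,"ay":0,"az":-0.154,"dx":-506.4,"dy":114,"dz":-20,"jaw":20},
  {"ax":0,"ay":0,"az":-0.154,"dx":-506.4,"dy":114,"dz":-20,"jaw":20},
  {"ax":0,"ay":0,"az":-0.154,"dx":-506.4,"dy":114,"dz":-20,"jaw":20},
])

```text
t: 9.85
ee_pos: [513.8, -172.6, 189.8]
orientation: [0.707, 0.707, -0.0, -0.001]
force: [-0.3, 0.3, -0.8]
opening: 30.8
```

```bash
python3 - <<'E'
from h import *
np.set_printoptions(suppress=True)
o=r.observe();print(o['t'],o['ee_pos'],o['orientation'],o['force'],o['opening'])
p,d,ci=snap('wrist','w7')
w=cloud(d,ci)
o=r.observe();print(o['t'],o['ee_pos'],o['orientation'])
R=Ro.from_quat(o['orientation']).as_matrix(); print(R[:,0])
loc=(w-o['ee_pos'])@R
m=(np.abs(loc[...,0])<14.5)&(np.abs(loc[...,1])<25)&(loc[...,2]>-60)&(loc[...,2]<-48)
a=loc[m];print(len(a),a.mean(0),a.min(0),a.max(0))
m2=(w[...,2]>19)&(w[...,2]<28)&(np.hypot(w[...,0]-527,w[...,1]+173)<32)
a=w[m2];print(len(a),a.mean(0),cv2.minEnclosingCircle(a[:,:2].astype(np.float32)))
m2=(w[...,2]>31)&(w[...,2]<42)&(np.hypot(w[...,0]-527,w[...,1]+173)<20)
a=w[m2];print(len(a),a.mean(0),a.min(0),a.max(0))
g=cv2.cvtColor(p,cv2.COLOR_RGB2GRAY)
for b in r.boxes_of('anvil','wrist')[:2]+r.boxes_of('tester','wrist')[:2]: print(b['score'],toworld(ci,b['point']))
E
```

```text
9.85 [ 513.79306933 -172.59981724  189.77458815] [ 0.70721795  0.70699488 -0.00029168 -0.00096682] [-0.34368453  0.33225824 -0.75368884] 30.76579368624426
9.9 [ 514.04154642 -172.20297627  189.94363291] [ 0.70690891  0.70730415 -0.00021529 -0.00076926]
[-0.00055842  0.99999954  0.00078382]
2534 [ -0.32984705  -2.4078435  -52.11873714] [-14.48925432 -15.89520576 -59.19971413] [ 14.35836314  12.0282692  -48.00361485]
1828 [ 527.37290206 -174.05558178   23.41497038] ((529.2245483398438, -174.0980224609375), 26.84969711303711)
222 [ 528.28400746 -174.12963389   35.03412252] [ 520.66635459 -182.26166651   31.05880181] [ 537.32845376 -166.63804346   37.94315671]
0.96 [ 525.66612862 -249.00342503   19.79353304]
0.9 [ 524.75396795 -254.40344499   20.03383981]
0.74 [ 530.81717381 -286.28177423  177.65322205]
```

View pics/w7.png

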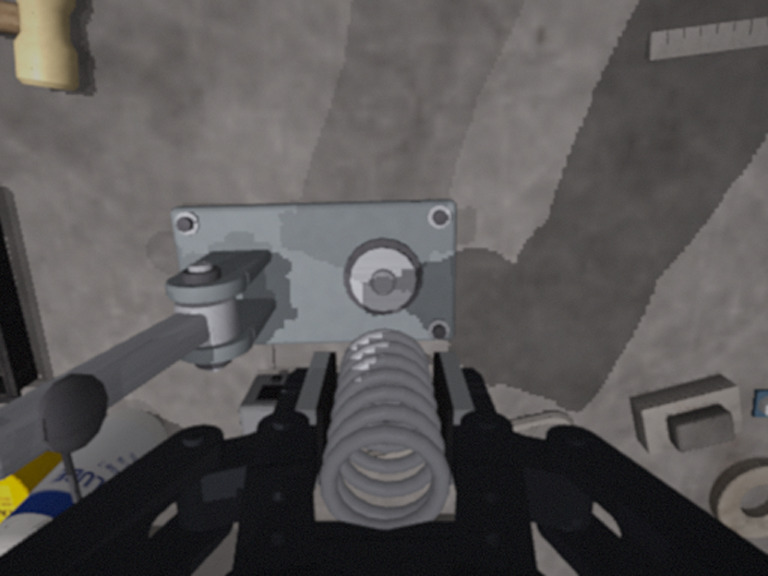

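```bash
python3 - <<'E'
from h import *
np.set_printoptions(suppress=True)
z=np.load('w7.npz');K,R,t,p,d=[z[k] for k in ['K','R','t','p','d']]
C=-R.T@t
def ray(u,v,zw):
    dd=R.T@np.linalg.inv(K)@np.array([u,v,1]); return C+dd*(zw-C[2])/dd[2]
print('spigot top',ray(383/1.5,282/1.5,35),'anvil',ray(384/1.5,276/1.5,24))
zs=190+53
print('ring',ray(386/1.5,474/1.5,zs),[ray(386/1.5,q/1.5,zs)[0] for q in (424,525)],[ray(q/1.5,474/1.5,zs)[1] for q in (321,451)])
g=cv2.resize(p,None,fx=1,fy=1)
a=cv2.resize(p[150:225,225:290],(650,750),interpolation=cv2.INTER_CUBIC)[:600]
b=cv2.resize(p[270:360,205:310],(700,600),interpolation=cv2.INTER_CUBIC)
cv2.imwrite('pics/w7a.png',a[...,::-1]);cv2.imwrite('pics/w7b.png',b[...,::-1])
print(C)
E
```

```text
spigot top [ 528.23018551 -174.12189976   35.        ] anvil [ 527.383504   -173.47570169   24.        ]
ring [ 510.10812151 -173.09078332  243.        ] [np.float64(497.36179027826626), np.float64(524.0902655567727)] [np.float64(-187.53117902101658), np.float64(-158.6481213292187)]
[ 438.22965753 -173.54858375  333.6903958 ]
```

View pics/w7a.png

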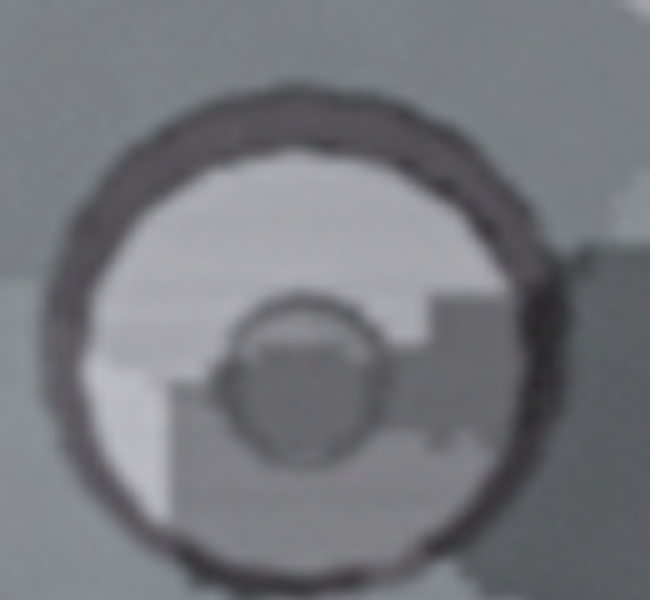

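View pics/w7b.png

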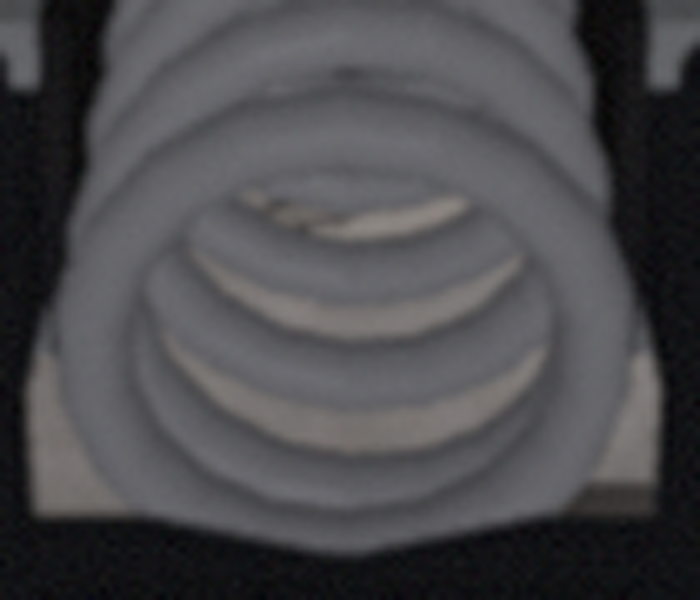

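```bash
python3 - <<'E'
from h import *
np.set_printoptions(suppress=True)
z=np.load('w7.npz');K,R,t,p,d=[z[k] for k in ['K','R','t','p','d']]
C=-R.T@t
def ray(u,v,zw):
    dd=R.T@np.linalg.inv(K)@np.array([u,v,1]); return C+dd*(zw-C[2])/dd[2]
print('spigot',ray(255.3,188.5,34.5),'anvil',ray(255.35,186.2,24))
print('fx depth',K[0,0]*30/86.2)
for zs in (239,241,243): print('ring',ray(257.1,318.6,zs),ray(257.1,270+95/6.667,zs)[0],ray(257.1,270+553/6.667,zs)[0])
for v in range(214,226): print(v,p[v,257],d[v,257])
for zz in (182,184,186): print('bottom far edge ctr',[ray(257,v,zz)[0]+15 for v in (218,219,220,221)])
E
```

```text
spigot [ 528.88551217 -174.15546694   34.5       ] anvil [ 529.66817651 -174.12491741   24.        ]
fx depth 112.5779229293416
ring [ 514.35679869 -173.15089223  239.        ] 500.58077767990875 529.1946124741279
ring [ 512.74888185 -173.15929206  241.        ] 499.26383059947307 527.2732992475478
ring [ 511.14096501 -173.16769189  243.        ] 497.9468835190373 525.3519860209677
214 [132 136 142] 340.68478
215 [133 137 143] 341.40546
216 [132 137 142] 340.7774
217 [131 136 142] 341.8483
218 [123 126 132] 342.35175
219 [106 109 113] 160.55348
220 [107 108 113] 159.20903
221 [106 107 111] 156.27725
222 [103 102 108] 157.9388
223 [106 107 112] 158.0162
224 [106 106 111] 156.66042
225 [103 104 108] 156.62306
bottom far edge ctr [np.float64(514.7312452469449), np.float64(515.2736739989855), np.float64(515.8171637600105), np.float64(516.3617176461223)]
bottom far edge ctr [np.float64(513.9203621664369), np.float64(514.455639130796), np.float64(514.9919631150015), np.float64(515.5293371940695)]
bottom far edge ctr [np.float64(513.109479085929), np.float64(513.6376042626068), np.float64(514.1667624699921), np.float64(514.6969567420168)]
```

Request:
step_arm([
  {"ax":0,"ay":0,"az":0,"dx":-1,"dy":15,"dz":20,"jaw":20},
  {"ax":0,"ay":0,"az":0,"dx":-1,"dy":15,"dz":60,"jaw":20},
  {"ax":0,"ay":0,"az":0,"dx":-1,"dy":15,"dz":100,"jaw":20},
  {"ax":0,"ay":0,"az":0,"dx":-1,"dy":15,"dz":130,"jaw":20},
  {"ax":0,"ay":0,"az":0,"dx":-1,"dy":15,"dz":142,"jaw":20},
  {"ax":0,"ay":0,"az":0,"dx":-1,"dy":15,"dz":145,"jaw":20},
  {"ax":0,"ay":0,"az":0,"dx":-1,"dy":15,"dz":145,"jaw":20},
  {"ax":0,"ay":0,"az":0,"dx":-1,"dy":15,"dz":145,"jaw":20},
])

```text
t: 11.0
ee_pos: [531.1, -174.2, 46.5]
orientation: [0.707, 0.707, 0.001, 0.001]
force: [0.7, -0.2, -1.1]
opening: 30.9
```

```bash
python3 - <<'E'
from h import *
np.set_printoptions(suppress=True)
o=r.observe();print(o['t'],o['ee_pos'],o['orientation'],o['force'],o['opening'])
p,d,ci=snap('wrist','w8')
K=np.array(ci['intrinsics']);R=np.array(ci['R']);t=np.array(ci['t']);C=-R.T@t
cv2.imwrite('pics/w8c.png',cv2.resize(p[150:310,160:350],(760,600),interpolation=cv2.INTER_CUBIC)[...,::-1])
p,d,ci=snap('scene','s8'); uv=(np.array(ci['R'])@[529,-174,40]+ci['t']);uv=np.array(ci['intrinsics'])@uv;uv=(uv/uv[2])[:2];print(uv)
u,v=uv.astype(int); cv2.imwrite('pics/s8c.png',cv2.resize(p[max(v-45,0):v+45,max(u-60,0):u+60],(800,600),interpolation=cv2.INTER_CUBIC)[...,::-1])
E
```

```text
11.0 [ 531.06082985 -174.16777673   46.52294174] [0.70702726 0.70718515 0.00056873 0.00113812] [ 0.70729938 -0.20499509 -1.0689276 ] 30.896671855472576
[282.9603401  156.62987419]
```

View pics/w8c.png

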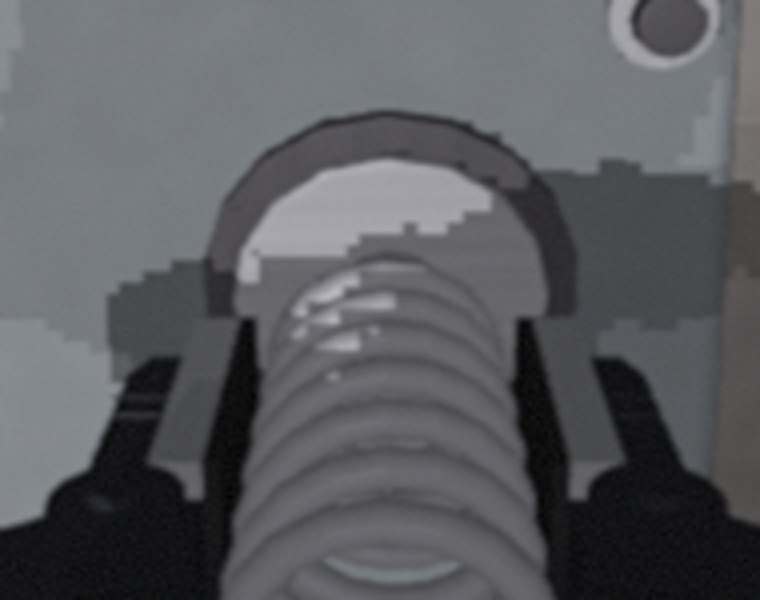

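View pics/s8c.png

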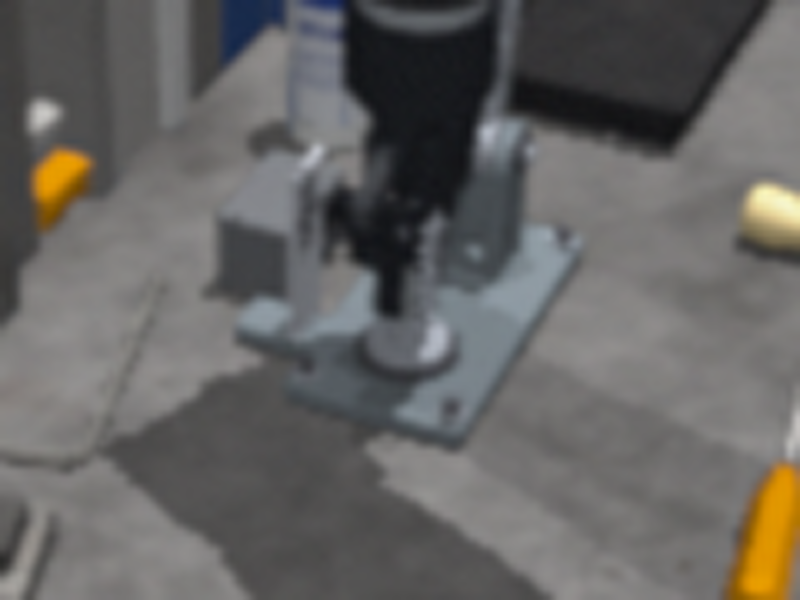

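```bash
python3 - <<'E'
from h import *
np.set_printoptions(suppress=True)
z=np.load('w8.npz');K,R,t,p,d=[z[k] for k in ['K','R','t','p','d']]
C=-R.T@t
def ray(u,v,zw):
    dd=R.T@np.linalg.inv(K)@np.array([u,v,1]); return C+dd*(zw-C[2])/dd[2]
U=lambda x,y:(160+x/4,150+y/3.75)
print(C, 'cam')
print('anvil ctr from far edge',ray(*U(392,158),24)+[22,0,0])
print('anvil L/R y',ray(*U(235,300),24)[1],ray(*U(550,300),24)[1])
for zb in (38,39,40,41): print('spring ctr',ray(*U(388,253),zb)+[15,0,0], ray(*U(273,330),zb)[1],ray(*U(503,330),zb)[1])
for i in range(6):
    o=r.observe();print(o['t'],o['ee_pos'])
E
```

```text
[ 454.91627225 -174.92596309  190.11037773] cam
anvil ctr from far edge [ 530.05778855 -174.07264282   24.        ]
anvil L/R y -195.99181180657465 -151.9222681624742
spring ctr [ 532.04015043 -174.62078896   38.        ] -189.46001458990963 -159.75560205830234
spring ctr [ 531.63173728 -174.62279523   39.        ] -189.36446521502862 -159.8553346423208
spring ctr [ 531.22332414 -174.6248015    40.        ] -189.26891584014763 -159.95506722633925
spring ctr [ 530.81491099 -174.62680776   41.        ] -189.1733664652666 -160.0547998103577
11.1 [ 530.7607826  -174.12042828   46.34017463]
11.1 [ 530.7607826  -174.12042828   46.34017463]
11.1 [ 530.7607826  -174.12042828   46.34017463]
11.1 [ 530.7607826  -174.12042828   46.34017463]
11.1 [ 530.7607826  -174.12042828   46.34017463]
11.1 [ 530.7607826  -174.12042828   46.34017463]
```

Request:
step_arm([
  {"ax":0,"ay":0,"az":0,"dx":0.5,"dy":-1.3,"dz":0,"jaw":20},
  {"ax":0,"ay":0,"az":0,"dx":0.5,"dy":-1.3,"dz":4,"jaw":20},
  {"ax":0,"ay":0,"az":0,"dx":0.5,"dy":-1.3,"dz":8,"jaw":20},
  {"ax":0,"ay":0,"az":0,"dx":0.5,"dy":-1.3,"dz":12,"jaw":20},
  {"ax":0,"ay":0,"az":0,"dx":0.5,"dy":-1.3,"dz":14,"jaw":20},
  {"ax":0,"ay":0,"az":0,"dx":0.5,"dy":-1.3,"dz":14,"jaw":20},
  {"ax":0,"ay":0,"az":0,"dx":0.5,"dy":-1.3,"dz":14,"jaw":20},
])

```text
t: 11.98
ee_pos: [528.3, -173.2, 31.4]
orientation: [0.707, 0.707, -0.0, -0.0]
force: [-1.3, 0.7, 3.2]
opening: 31.3
```

```bash
python3 - <<'E'
from h import *
np.set_printoptions(suppress=True)
o=r.observe();print(o['t'],o['ee_pos'],o['orientation'],o['force'],o['opening'])
p,d,ci=snap('wrist','w9')
cv2.imwrite('pics/w9c.png',cv2.resize(p[150:310,160:350],(760,600),interpolation=cv2.INTER_CUBIC)[...,::-1])
E
```

```text
11.975 [ 528.28444004 -173.21227289   31.44030813] [ 0.7070315   0.70718199 -0.00014277 -0.00025907] [-1.31794578  0.7046184   3.15751108] 31.28578006757727
```

View pics/w9c.png

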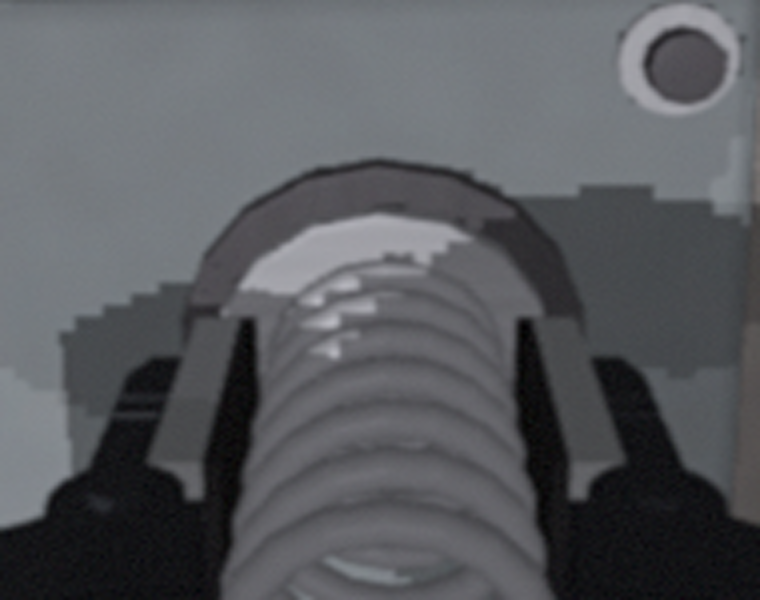

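Request:
step_arm([
  {"ax":0,"ay":0,"az":0,"dx":0,"dy":0,"dz":1.5,"jaw":20},
  {"ax":0,"ay":0,"az":0,"dx":0,"dy":0,"dz":1.5,"jaw":20},
  {"ax":0,"ay":0,"az":0,"dx":0,"dy":0,"dz":1,"jaw":38},
  {"ax":0,"ay":0,"az":0,"dx":0,"dy":0,"dz":0,"jaw":50},
  {"ax":0,"ay":0,"az":0,"dx":0,"dy":0,"dz":0,"jaw":60},
  {"ax":0,"ay":0,"az":0,"dx":0,"dy":0,"dz":-20,"jaw":60},
  {"ax":0,"ay":0,"az":0,"dx":0,"dy":0,"dz":-60,"jaw":60},
  {"ax":0,"ay":0,"az":0,"dx":0,"dy":0,"dz":-110,"jaw":60},
  {"ax":0,"ay":0,"az":0,"dx":0,"dy":0,"dz":-160,"jaw":60},
  {"ax":0,"ay":0,"az":0,"dx":0,"dy":0,"dz":-160,"jaw":60},
  {"ax":0,"ay":0,"az":0,"dx":0,"dy":0,"dz":-160,"jaw":60},
])

```text
t: 13.4
ee_pos: [528.5, -173.3, 190.8]
orientation: [0.707, 0.707, -0.0, -0.0]
force: [0.9, -0.3, -0.1]
opening: 59.9
```

```bash
python3 - <<'E'
from h import *
np.set_printoptions(suppress=True)
o=r.observe();print(o['t'],o['ee_pos'],o['orientation'],o['force'],o['opening'])
p,d,ci=snap('wrist','w10');w=cloud(d,ci)
a=w[(w[...,2]>76)&(w[...,2]<92)&(np.hypot(w[...,0]-529,w[...,1]+174)<25)]
print(len(a),a.mean(0) if len(a) else 0,cv2.minEnclosingCircle(a[:,:2].astype(np.float32)) if len(a) else 0)
p,d,ci=snap('scene','s10')
u,v=283,150; cv2.imwrite('pics/s10c.png',cv2.resize(p[max(v-45,0):v+45,max(u-60,0):u+60],(800,600),interpolation=cv2.INTER_CUBIC)[...,::-1])
p,d,ci=snap('top','t10');w=cloud(d,ci)
for b in r.boxes_of('lever_ball','top')[:2]: print(b['score'],toworld(ci,b['point']))
a=w[(w[...,0]>500)&(w[...,0]<560)&(w[...,1]>-350)&(w[...,1]<-280)&(w[...,2]>285)&(w[...,2]<325)]
f=lambda q:np.linalg.norm(a-q,axis=1)-16
from scipy.optimize import least_squares
print(len(a),least_squares(f,[530,-318,295],loss='soft_l1').x)
E
```

```text
13.4 [ 528.4579406  -173.28475567  190.8469243 ] [ 0.70704329  0.70717026 -0.00005454 -0.00013666] [ 0.94705079 -0.34001577 -0.09628463] 59.94789267082465
544 [ 527.7910851  -174.15389811   83.67798975] ((527.7953491210938, -173.86802673339844), 14.78919506072998)
0 [ 530. -318.  295.]
```

View pics/w10.png

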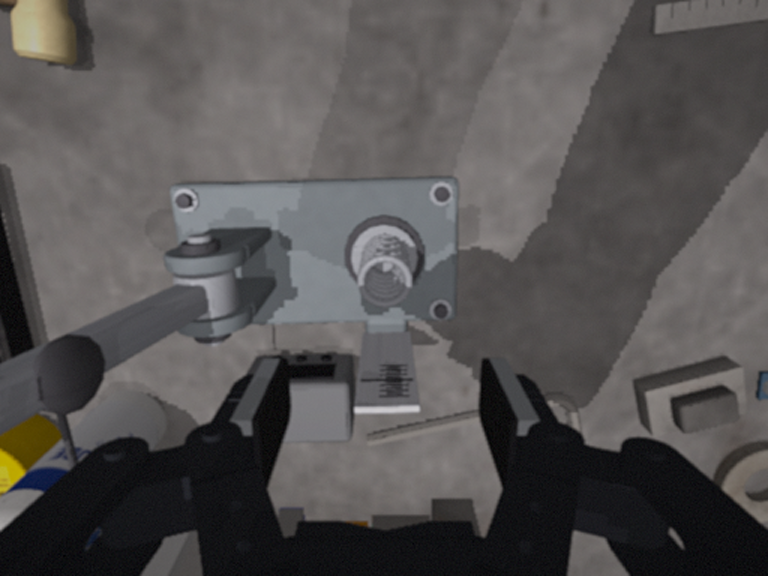

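View pics/s10c.png

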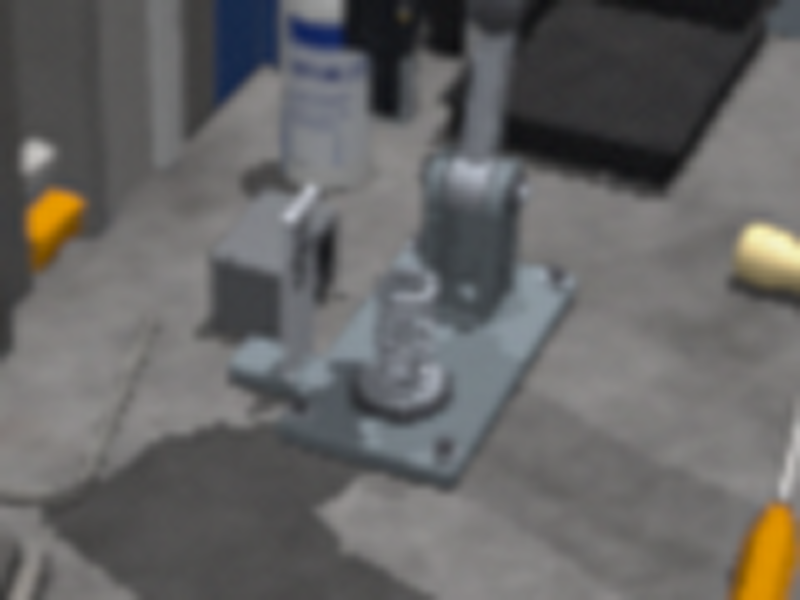

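```bash
python3 - <<'E'
from h import *
from scipy.optimize import least_squares
np.set_printoptions(suppress=True)
for f in ['top0','top1','t6']:
    z=np.load(f+'.npz'); ci=dict(intrinsics=z['K'],R=z['R'],t=z['t']); w=cloud(z['d'],ci)
    a=w[(w[...,0]>505)&(w[...,0]<560)&(w[...,1]>-345)&(w[...,1]<-298)&(w[...,2]>290)&(w[...,2]<325)]
    q=least_squares(lambda q:np.linalg.norm(a-q,axis=1)-16,[530,-318,295],loss='soft_l1').x
    piv=np.array([529,-174-95,86]);v=q-piv
    print(len(a),q,'r',np.hypot(v[1],v[2]),'ang',np.arctan2(v[2],v[1]))
z=np.load('w10.npz');K,R,t=z['K'],z['R'],z['t'];C=-R.T@t
dd=R.T@np.linalg.inv(K)@np.array([69/1.5,372/1.5,1]);
# ball centre along ray at r=215 in lever plane x=529
s=np.linspace(30,400,4000);P=C+dd*s[:,None];piv=np.array([529,-269,86]);e=np.abs(np.hypot(P[:,1]+269,P[:,2]-86)-215)
i=e.argmin();print(P[i],'x at min err',C)
w=cloud(z['d'],dict(intrinsics=K,R=R,t=t)); print(w[238:258:4,40:56:4])
E
```

```text
149 [ 532.32892805 -322.41036526  295.52130616] r 216.22174925736283 ang 1.8203965781544555
149 [ 532.17069906 -322.53885492  294.93623533] r 215.68671591271436 ang 1.8216438975363478
149 [ 532.56445265 -322.39317506  295.20980123] r 215.91565962734668 ang 1.8206758047960678
[ 475.07926064 -205.29354385  291.37553038] x at min err [ 452.66997785 -174.14780795  334.63172994]
[[[ 522.85352447 -281.24813485  188.55913447]
  [ 523.89423444 -280.82585375  186.39066565]
  [ 524.86886374 -280.24766539  184.35966315]
  [ 526.05191873 -279.9148157   181.89477706]]

 [[ 524.64292488 -281.09172975  189.35515615]
  [ 525.4530555  -280.29503889  187.71753512]
  [ 526.65932848 -280.02061699  185.28022627]
  [ 527.75822513 -279.52914212  183.05958685]]

 [[ 526.57693968 -281.15266343  189.85542739]
  [ 527.81467312 -280.93217908  187.42848549]
  [ 528.38219177 -279.71089334  186.31439142]
  [ 529.70690438 -279.49461457  183.71692416]]

 [[ 529.04281144 -281.96131264  189.34879738]
  [ 529.18196419 -280.15974578  189.08180597]
  [ 530.22518082 -279.57989414  187.09496463]
  [ 531.51695213 -279.27691858  184.63521677]]

 [[ 530.50673457 -281.35054611  190.75597487]
  [ 532.15521597 -281.59584198  187.70660397]
  [ 532.07203323 -279.46035377  187.8580968 ]
  [ 533.42297376 -279.19462852  185.35859579]]]
```

Request:
step_arm([
  {"ax":0,"ay":0,"az":-0.15,"dx":0,"dy":0,"dz":-40,"jaw":60},
  {"ax":0,"ay":0,"az":-0.31,"dx":0,"dy":0,"dz":-85,"jaw":60},
  {"ax":0,"ay":0,"az":-0.47,"dx":0,"dy":0,"dz":-125,"jaw":60},
  {"ax":0,"ay":0,"az":-0.63,"dx":0,"dy":0,"dz":-154,"jaw":60},
  {"ax":0,"ay":0,"az":-0.79,"dx":-25,"dy":0,"dz":-154,"jaw":60},
  {"ax":0,"ay":0,"az":-0.95,"dx":-55,"dy":1,"dz":-154,"jaw":60},
  {"ax":0,"ay":0,"az":-1.11,"dx":-85,"dy":2,"dz":-154,"jaw":60},
  {"ax":0,"ay":0,"az":-1.27,"dx":-110,"dy":3,"dz":-154,"jaw":60},
  {"ax":0,"ay":0,"az":-1.43,"dx":-130,"dy":4,"dz":-154,"jaw":60},
  {"ax":0,"ay":0,"az":-1.595,"dx":-145,"dy":4,"dz":-154,"jaw":60},
  {"ax":0,"ay":0,"az":-1.595,"dx":-149,"dy":4,"dz":-154,"jaw":60},
  {"ax":0,"ay":0,"az":-1.595,"dx":-149,"dy":4,"dz":-154,"jaw":60},
  {"ax":0,"ay":0,"az":-1.595,"dx":-149,"dy":4,"dz":-154,"jaw":60},
])

```text
t: 15.22
ee_pos: [532.7, -321.7, 345.2]
orientation: [-0.012, 1.0, 0.0, -0.0]
force: [0.1, 0.3, -0.2]
opening: 60.1
```

```bash
python3 - <<'E'
from h import *
from scipy.optimize import least_squares
np.set_printoptions(suppress=True)
o=r.observe();print(o['t'],o['ee_pos'],o['orientation'],o['force'],o['opening'],o['qpos'])
p,d,ci=snap('wrist','w11');w=cloud(d,ci)
a=w[(np.abs(w[...,0]-532)<22)&(np.abs(w[...,1]+322)<22)&(w[...,2]>290)&(w[...,2]<320)]
print(len(a))
if len(a)>20: print(least_squares(lambda q:np.linalg.norm(a-q,axis=1)-16,[530,-318,295],loss='soft_l1').x)
E
```

```text
15.225 [ 532.65055656 -321.66573286  345.18332646] [-0.01190234  0.99992912  0.00022791 -0.00017644] [ 0.12063763  0.27339896 -0.22202511] 60.063333462456555 [-0.5433832   0.42788805  0.40620685  1.54965529  0.0002013  -2.13798483]
1949
[ 533.19140676 -322.10637484  295.43552347]
```

View pics/w11.png

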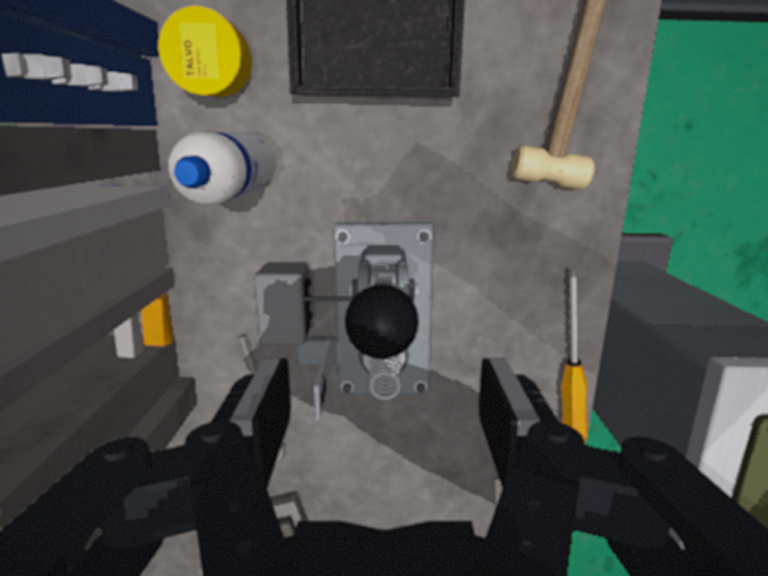

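Request:
step_arm([
  {"ax":0,"ay":0,"az":0,"dx":0,"dy":0,"dz":25,"jaw":60},
  {"ax":0,"ay":0,"az":0,"dx":0,"dy":0,"dz":50,"jaw":60},
  {"ax":0,"ay":0,"az":0,"dx":0,"dy":0,"dz":66,"jaw":60},
  {"ax":0,"ay":0,"az":0,"dx":0,"dy":0,"dz":71,"jaw":55},
  {"ax":0,"ay":0,"az":0,"dx":0,"dy":0,"dz":71,"jaw":45},
  {"ax":0,"ay":0,"az":0,"dx":0,"dy":0,"dz":71,"jaw":36},
  {"ax":0,"ay":0,"az":0,"dx":0,"dy":0,"dz":71,"jaw":25},
  {"ax":0,"ay":0,"az":0,"dx":0,"dy":0,"dz":71,"jaw":25},
  {"ax":0,"ay":0,"az":0,"dx":0,"dy":0,"dz":71,"jaw":25},
], grip_force=30)

```text
t: 16.4
ee_pos: [533.9, -322.8, 275.5]
orientation: [-0.012, 1.0, -0.001, 0.002]
force: [3.1, 0.1, 6.0]
opening: 30.3
```

```bash
python3 - <<'E'
from h import *
from scipy.optimize import least_squares
np.set_printoptions(suppress=True)
o=r.observe();print(o['t'],o['ee_pos'],o['orientation'],o['force'],o['opening'],o['qpos'])
p,d,ci=snap('wrist','w12');w=cloud(d,ci)
a=w[(np.abs(w[...,0]-532)<14)&(np.abs(w[...,1]+322)<22)&(w[...,2]>290)&(w[...,2]<320)]
print(len(a))
if len(a)>20: print(least_squares(lambda q:np.linalg.norm(a-q,axis=1)-16,[530,-318,295],loss='soft_l1').x)
piv=np.array([-269,86.]);z0=274.3;y0=-322.1
# arc relative, ball angle from 1.82
for th in [1.82,1.7,1.5,1.3,1.1,.9,.7,.5,.35,.25,.2,.15,0]:
    print(th,(215*np.cos(th)-215*np.cos(1.82)).round(0),-(215*np.sin(th)-215*np.sin(1.82)).round(0))
E
```

```text
16.4 [ 533.93614805 -322.78297552  275.5305181 ] [-0.01225181  0.99992321 -0.0007324   0.00170978] [3.13147348 0.08412309 5.98529194] 30.341905840611062 [-0.54403569  0.42166882  0.21752364  1.3629737   0.00056171 -2.13933526]
4432
[ 533.05355025 -322.37488968  295.41233573]
1.82 0.0 -0.0
1.7 25.0 -5.0
1.5 68.0 -6.0
1.3 111.0 1.0
1.1 151.0 17.0
0.9 187.0 40.0
0.7 217.0 70.0
0.5 242.0 105.0
0.35 255.0 135.0
0.25 261.0 155.0
0.2 264.0 166.0
0.15 266.0 176.0
0 268.0 208.0
```

View pics/w12.png

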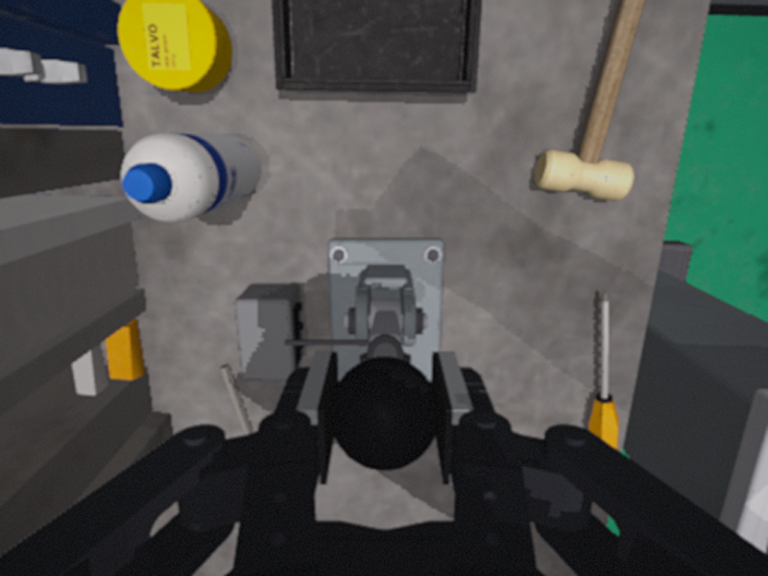

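Request:
step_arm([
  {"ax":0,"ay":0,"az":0,"dx":0,"dy":0,"dz":0,"jaw":42},
  {"ax":0,"ay":0,"az":0,"dx":0,"dy":0,"dz":3,"jaw":42},
  {"ax":0,"ay":0,"az":0,"dx":0,"dy":0,"dz":6,"jaw":42},
  {"ax":0,"ay":0,"az":0,"dx":0,"dy":0,"dz":6,"jaw":25},
  {"ax":0,"ay":0,"az":0,"dx":0,"dy":0,"dz":6,"jaw":25},
  {"ax":0,"ay":0,"az":0,"dx":0,"dy":0,"dz":6,"jaw":25},
], grip_force=30)

```text
t: 17.2
ee_pos: [533.8, -322.0, 267.6]
orientation: [-0.012, 1.0, 0.0, 0.001]
force: [5.9, 0.3, -3.5]
opening: 30.4
```

```bash
python3 - <<'E'
from h import *
o=r.observe();print(o['t'],o['ee_pos'],o['orientation'],o['force'],o['opening'])
E
```

```text
17.2 [ 533.8067913  -322.03350516  267.55062908] [-1.24573105e-02  9.99922035e-01  4.88666494e-04  7.07391357e-04] [ 5.88306209  0.25559429 -3.54120451] 30.420491969911257
```

Request:
step_arm([
  {"ax":0,"ay":0,"az":0,"dx":0,"dy":8,"dz":-2,"jaw":25},
  {"ax":0,"ay":0,"az":0,"dx":0,"dy":21,"dz":-4.2,"jaw":25},
  {"ax":0,"ay":0,"az":0,"dx":0,"dy":42.4,"dz":-6.3,"jaw":25},
  {"ax":0,"ay":0,"az":0,"dx":0,"dy":68.2,"dz":-6.1,"jaw":25},
  {"ax":0,"ay":0,"az":0,"dx":0,"dy":93.8,"dz":-2.7,"jaw":25},
  {"ax":0,"ay":0,"az":0,"dx":0,"dy":118.7,"dz":3.7,"jaw":25},
  {"ax":0,"ay":0,"az":0,"dx":0,"dy":142.8,"dz":13,"jaw":25},
  {"ax":0,"ay":0,"az":0,"dx":0,"dy":142.8,"dz":13,"jaw":25},
])

```text
t: 18.2
ee_pos: [530.1, -177.6, 255.4]
orientation: [-0.013, 1.0, 0.0, 0.001]
force: [3.4, 1.0, -0.7]
opening: 30.3
```

```bash
python3 - <<'E'
from h import *
o=r.observe();print(o['t'],o['ee_pos'],o['orientation'],o['force'],o['opening'])
snap('wrist','w13')
E
```

```text
18.2 [ 530.12860933 -177.5856495   255.42596071] [-1.34021316e-02  9.99909548e-01  2.94429712e-04  1.09216693e-03] [ 3.41568488  1.03720093 -0.67130655] 30.264966708317893
```

View pics/w13.png

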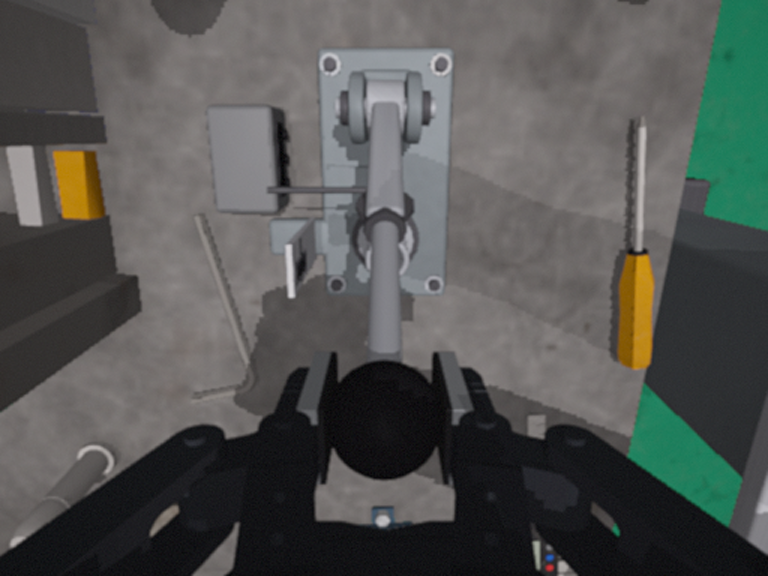

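Request:
step_arm([
  {"ax":0,"ay":0,"az":0,"dx":0,"dy":22.7,"dz":12.2,"jaw":25},
  {"ax":0,"ay":0,"az":0,"dx":0,"dy":43.8,"dz":27,"jaw":25},
  {"ax":0,"ay":0,"az":0,"dx":0,"dy":60,"dz":41.2,"jaw":25},
  {"ax":0,"ay":0,"az":0,"dx":0,"dy":74.6,"dz":56.9,"jaw":25},
  {"ax":0,"ay":0,"az":0,"dx":0,"dy":87.6,"dz":74,"jaw":25},
  {"ax":0,"ay":0,"az":0,"dx":0,"dy":98.9,"dz":92.3,"jaw":25},
  {"ax":0,"ay":0,"az":0,"dx":0,"dy":108.2,"dz":111.7,"jaw":25},
  {"ax":0,"ay":0,"az":0,"dx":0,"dy":114.3,"dz":127.8,"jaw":25},
  {"ax":0,"ay":0,"az":0,"dx":0,"dy":118,"dz":140,"jaw":25},
  {"ax":0,"ay":0,"az":0,"dx":0,"dy":120,"dz":148.5,"jaw":25},
  {"ax":0,"ay":0,"az":0,"dx":0,"dy":120,"dz":148.5,"jaw":25},
], grip_force=45)

```text
t: 19.62
ee_pos: [527.1, -59.8, 106.6]
orientation: [-0.012, 1.0, -0.0, 0.001]
force: [3.7, -0.2, -1.1]
opening: 29.7
```

```bash
cat > m.py <<'E'
from h import *
import sys
from scipy.optimize import least_squares
np.set_printoptions(suppress=True)
n=sys.argv[1]
o=r.observe();print(o['t'],o['ee_pos'],o['orientation'],o['force'],o['opening'])
p,d,ci=snap('wrist','w'+n);w=cloud(d,ci);e=o['ee_pos']
a=w[(np.abs(w[...,0]-e[0])<13.5)&(np.abs(w[...,1]-e[1])<20)&(w[...,2]>e[2]+17)&(w[...,2]<e[2]+50)]
if len(a)>20:
    q=least_squares(lambda q:np.linalg.norm(a-q,axis=1)-16,e+[0,0,22],loss='soft_l1').x
    print('ball',len(a),q,'lever',np.arcsin((q[2]-86)/215))
# rod slope: top surface of rod between y -150 and -80
a=w[(np.abs(w[...,0]-529)<8)&(w[...,1]>-155)&(w[...,1]<e[1]-25)&(w[...,2]>70)]
if len(a)>20:
    bins=[]
    for y in np.arange(-155,e[1]-25,8):
        k=a[(a[:,1]>=y)&(a[:,1]<y+8)]
        if len(k)>8: bins.append((y+4,np.percentile(k[:,2],85)))
    bins=np.array(bins); 
    if len(bins)>2: c=np.polyfit(bins[:,0],bins[:,1],1);print('rod slope',np.arctan(c[0]),bins.round(1).tolist())
p,d,ci=snap('scene','s'+n)
u,v=283,150; cv2.imwrite(f'pics/s{n}c.png',cv2.resize(p[v-45:v+45,u-60:u+60],(800,600),interpolation=cv2.INTER_CUBIC)[...,::-1])
E
python3 m.py 14
```

```text
19.625 [527.08439501 -59.80278563 106.57890563] [-0.01217202  0.99992569 -0.00018294  0.00065378] [ 3.73826459 -0.21349315 -1.05720948] 29.720792977551444
ball 4872 [526.500988   -60.08465742 134.53605627] lever 0.22771191675736951
rod slope 0.19239244786622667 [[-151.0, 123.5], [-143.0, 122.0], [-135.0, 123.6], [-127.0, 125.3], [-119.0, 127.3], [-111.0, 129.1], [-103.0, 130.9], [-95.0, 132.7], [-87.0, 134.3]]
```

View pics/w14.png

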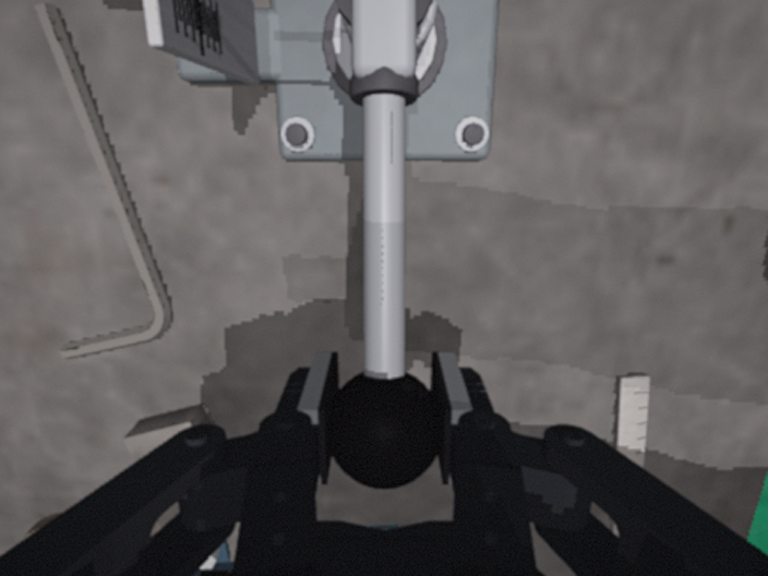

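View pics/s14c.png

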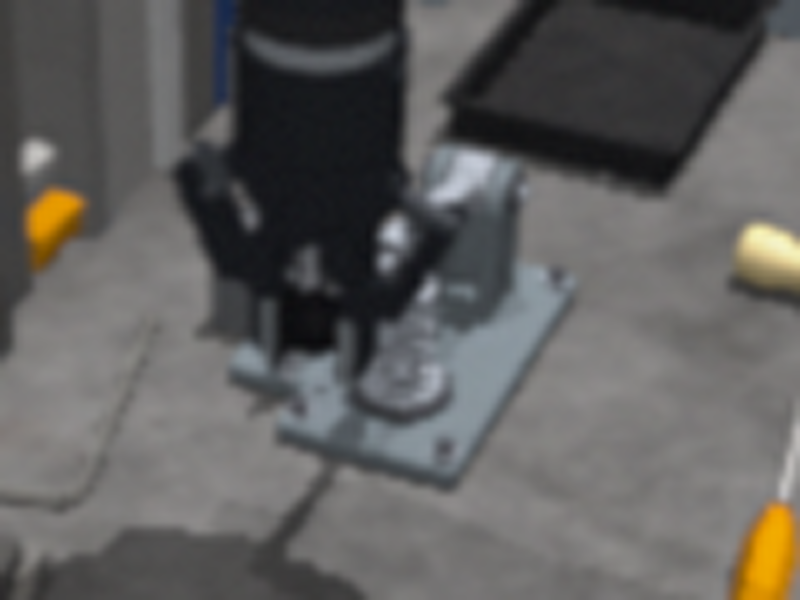

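Request:
step_arm([
  {"ax":0,"ay":0,"az":0,"dx":0,"dy":1.5,"dz":8,"jaw":25},
  {"ax":0,"ay":0,"az":0,"dx":0,"dy":3,"dz":16,"jaw":25},
  {"ax":0,"ay":0,"az":0,"dx":0,"dy":4,"dz":23,"jaw":25},
  {"ax":0,"ay":0,"az":0,"dx":0,"dy":4.8,"dz":30,"jaw":25},
  {"ax":0,"ay":0,"az":0,"dx":0,"dy":5,"dz":36,"jaw":25},
  {"ax":0,"ay":0,"az":0,"dx":0,"dy":5,"dz":36,"jaw":25},
  {"ax":0,"ay":0,"az":0,"dx":0,"dy":5,"dz":36,"jaw":25},
], grip_force=60)

```text
t: 20.6
ee_pos: [527.0, -55.2, 70.9]
orientation: [-0.012, 1.0, -0.001, 0.001]
force: [5.0, -2.6, 2.4]
opening: 29.5
```

```bash
python3 m.py 15
```

```text
20.6 [526.99344212 -55.1830702   70.86083644] [-0.01202898  0.99992713 -0.00063264  0.00079714] [ 5.02026584 -2.62577815  2.40643263] 29.507756827765053
ball 4799 [526.36016546 -55.13235313  98.77963126] lever 0.05947520280499683
rod slope 0.011274356449599824 [[-151.0, 103.2], [-143.0, 102.7], [-135.0, 100.2], [-127.0, 100.7], [-119.0, 101.1], [-111.0, 101.6], [-103.0, 101.9], [-95.0, 102.4], [-87.0, 102.9], [-79.0, 103.0]]
```

View pics/w15.png

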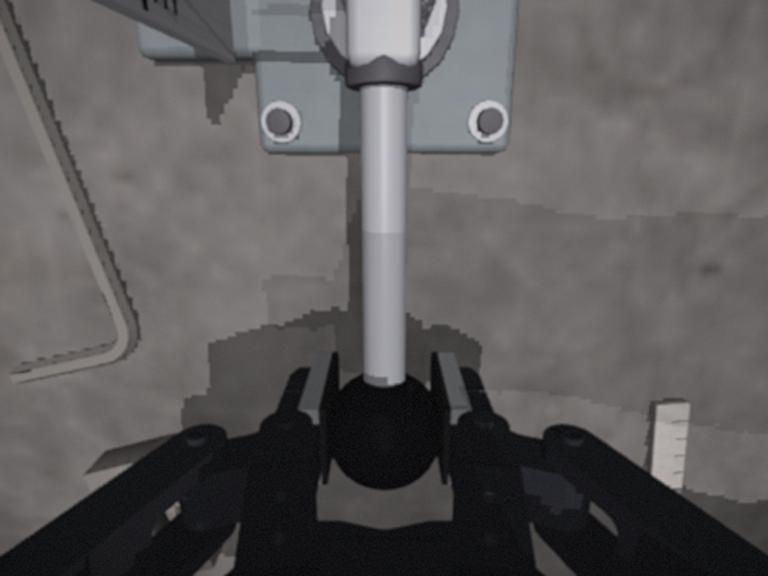

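View pics/s15c.png

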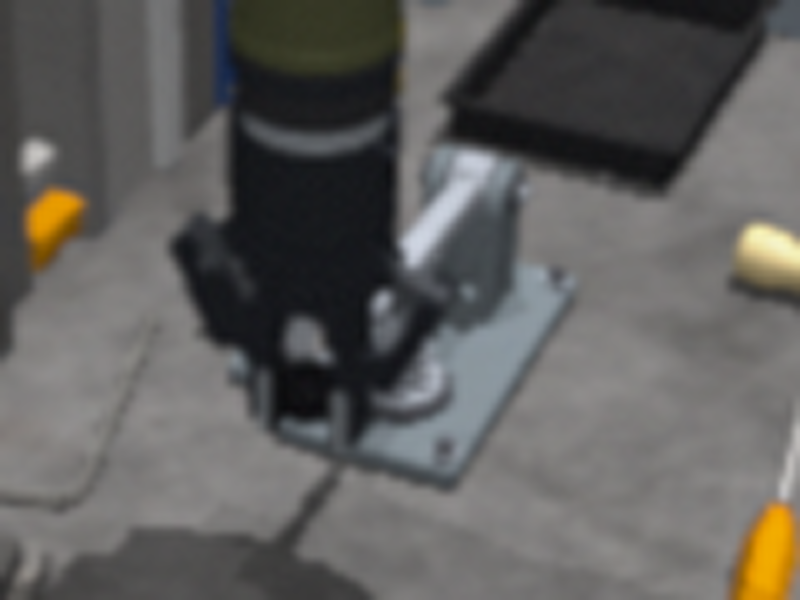

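Request:
step_arm([
  {"ax":0,"ay":0,"az":0,"dx":0,"dy":0.2,"dz":4,"jaw":25},
  {"ax":0,"ay":0,"az":0,"dx":0,"dy":0.3,"dz":8,"jaw":25},
  {"ax":0,"ay":0,"az":0,"dx":0,"dy":0.3,"dz":11,"jaw":25},
  {"ax":0,"ay":0,"az":0,"dx":0,"dy":0.3,"dz":12,"jaw":25},
  {"ax":0,"ay":0,"az":0,"dx":0,"dy":0.3,"dz":12,"jaw":25},
  {"ax":0,"ay":0,"az":0,"dx":0,"dy":0.3,"dz":12,"jaw":25},
  {"ax":0,"ay":0,"az":0,"dx":0,"dy":0.3,"dz":12,"jaw":25},
], grip_force=60)

```text
t: 21.58
ee_pos: [527.0, -54.8, 59.3]
orientation: [-0.012, 1.0, -0.001, 0.001]
force: [4.8, -1.9, 5.9]
opening: 29.5
```

```bash
sed -i 's/np.arange(-155,/np.arange(-138,/' m.py; python3 m.py 16; python3 - <<'E'
from h import *
np.set_printoptions(suppress=True)
p,d,ci=snap('top','t16');w=cloud(d,ci)
cv2.imwrite('pics/t16c.png',cv2.resize(p[150:215,320:410],(800,577),interpolation=cv2.INTER_CUBIC)[...,::-1])
a=w[(np.abs(w[...,0]-529)<8)&(w[...,1]>-250)&(w[...,1]<-90)&(w[...,2]>70)]
for y in range(-250,-90,16):
    k=a[(a[:,1]>=y)&(a[:,1]<y+16)]
    if len(k)>3: print(y+8,np.median(k[:,2]).round(1),len(k))
z=np.load('w16.npz')
E
```

```text
21.575 [527.00626131 -54.75184155  59.28500224] [-0.01211988  0.99992598 -0.00052877  0.00092728] [ 4.83768307 -1.89650908  5.86341827] 29.48409211008681
ball 4776 [526.37339782 -54.81270716  87.50455982] lever 0.006998009764214687
rod slope 0.0015027227596214035 [[-134.0, 93.1], [-126.0, 93.1], [-118.0, 93.2], [-110.0, 93.2], [-102.0, 93.2], [-94.0, 93.3], [-86.0, 93.3], [-78.0, 93.1]]
-242 95.8 31
-226 95.7 13
-98 550.1 35
```

View pics/t16c.png

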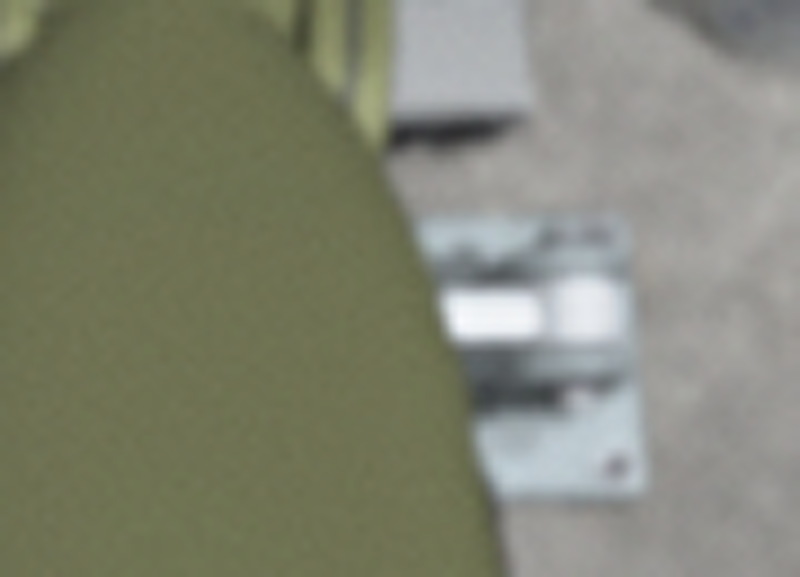

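View pics/w16.png

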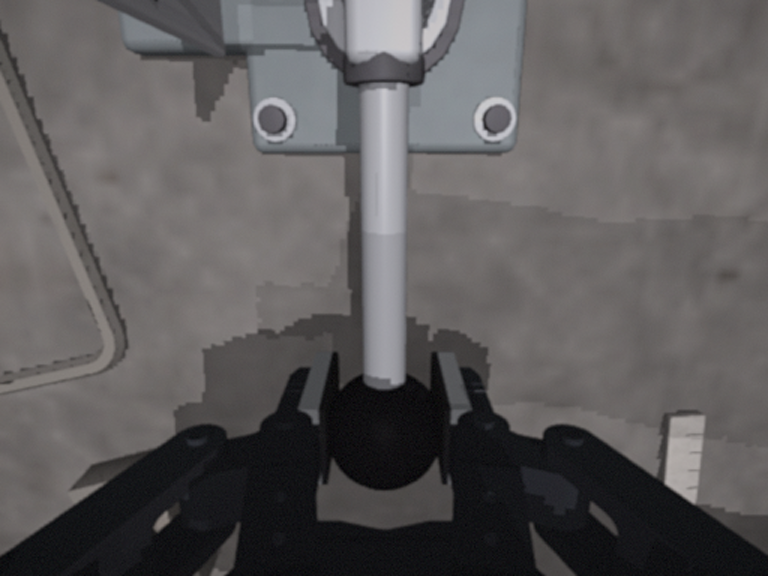

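View pics/s16c.png

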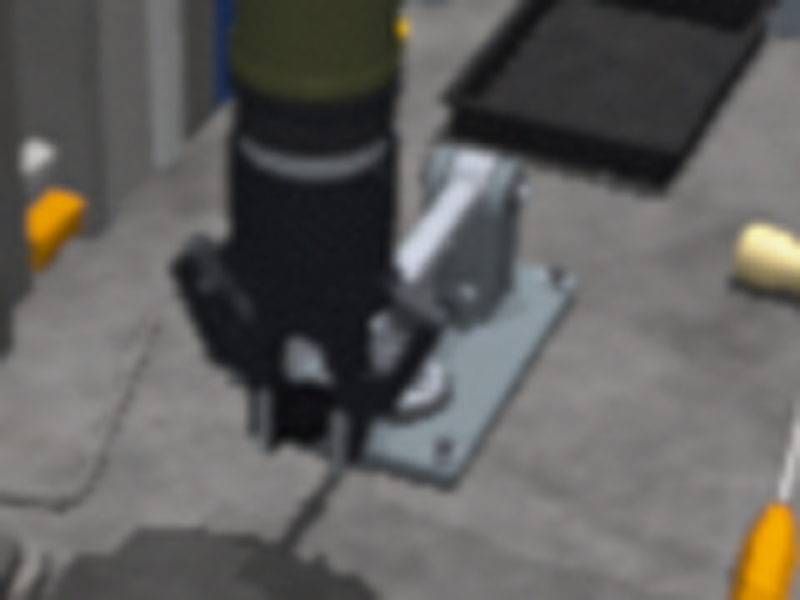

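```bash
cat > f.py <<'E'
from h import *
import sys
from scipy.optimize import least_squares
np.set_printoptions(suppress=True)
z=np.load(sys.argv[1]);ci=dict(intrinsics=z['K'],R=z['R'],t=z['t']);w=cloud(z['d'],ci)
a=w[(np.abs(w[...,0]-528)<9)&(w[...,1]>-140)&(w[...,1]<-76)&(w[...,2]>70)]
def f(q):
    y=a[:,1]+108; return np.hypot(a[:,0]-q[0]-q[1]*y, a[:,2]-q[2]-q[3]*y)-5.5
q=least_squares(f,[528,0,87,0],loss='soft_l1').x; print('rod axis z at -108',q[2],'slope',q[3],'x',q[0],q[1],'ext z at ball',q[2]+q[3]*54,'at pivot',q[2]-q[3]*161,len(a))
b=w[(w[...,2]<8)&(w[...,2]>-8)&(w[...,1]<-80)&(w[...,1]>-120)]; print('bench z',np.median(b[:,2]),len(b))
b=w[(w[...,2]<19)&(w[...,2]>9)&(w[...,1]<-128)&(np.abs(w[...,0]-529)<45)]; print('plate z',np.median(b[:,2]),len(b))
E
for i in 14 15 16; do python3 f.py w$i.npz; done; python3 -c "
from h import *
print(r.observe()['ee_pos'],r.observe()['force'])"
```

```text
rod axis z at -108 123.98997890941159 slope 0.22934555172944826 x 527.730373543012 -0.02616871526000738 ext z at ball 136.3746387028018 at pivot 87.06534508097042 4703
bench z 1.0987159000561542 24781
plate z 15.191049485704495 7494
rod axis z at -108 96.07254105228068 slope 0.05482519926909488 x 527.7683923275213 -0.02658569385670756 ext z at ball 99.03310181281181 at pivot 87.2456839699564 5282
bench z 1.107197730542636 28616
plate z 15.219931609802353 8793
rod axis z at -108 87.56305233092786 slope 0.0018150122955621997 x 527.7463052211085 -0.025583935346403887 ext z at ball 87.66106299488821 at pivot 87.27083535134234 5529
bench z 1.1259727309590357 30036
plate z 15.203787126731015 9519
[526.99758615 -54.73804283  59.27398847] [ 4.07925254 -2.46665674  5.98325831]
```

Request:
step_arm([
  {"ax":0,"ay":0,"az":0,"dx":0,"dy":0,"dz":0.4,"jaw":25},
  {"ax":0,"ay":0,"az":0,"dx":0,"dy":0,"dz":0.4,"jaw":25},
  {"ax":0,"ay":0,"az":0,"dx":0,"dy":0,"dz":0.4,"jaw":25},
  {"ax":0,"ay":0,"az":0,"dx":0,"dy":0,"dz":0.4,"jaw":25},
  {"ax":0,"ay":0,"az":0,"dx":0,"dy":0,"dz":0.4,"jaw":25},
  {"ax":0,"ay":0,"az":0,"dx":0,"dy":0,"dz":0.4,"jaw":25},
  {"ax":0,"ay":0,"az":0,"dx":0,"dy":0,"dz":0.4,"jaw":25},
  {"ax":0,"ay":0,"az":0,"dx":0,"dy":0,"dz":0.4,"jaw":25},
], grip_force=60)

```text
t: 22.72
ee_pos: [527.0, -54.7, 59.0]
orientation: [-0.012, 1.0, -0.001, 0.001]
force: [3.8, -2.1, 6.6]
opening: 29.3
```

```bash
python3 m.py 17; python3 f.py w17.npz; python3 - <<'E'
from h import *
z=np.load('s17.npz');p=z['p']
cv2.imwrite('pics/s17d.png',cv2.resize(p[220:345,150:320],(800,588),interpolation=cv2.INTER_CUBIC)[...,::-1])
E
```

```text
22.725 [526.99539228 -54.74216593  59.04737731] [-0.01213407  0.99992577 -0.00052694  0.00096615] [ 3.80499699 -2.1244818   6.57732957] 29.31407547090115
ball 4777 [526.38107099 -54.82806212  87.28226183] lever 0.00596404387821543
rod slope 0.0006566495659998067 [[-134.0, 93.0], [-126.0, 93.0], [-118.0, 93.1], [-110.0, 93.1], [-102.0, 93.0], [-94.0, 93.0], [-86.0, 93.1], [-78.0, 93.0]]
rod axis z at -108 87.40412615735767 slope 0.0015486408826825744 x 527.7481152023964 -0.02629700991127392 ext z at ball 87.48775276502252 at pivot 87.15479497524578 5550
bench z 1.1219434460480653 30095
plate z 15.20961887075741 9520
```

View pics/s17.png

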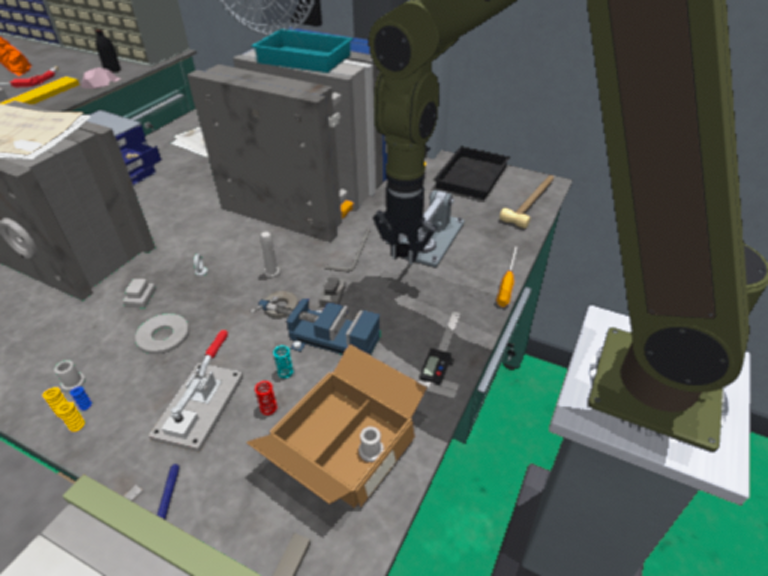

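```bash
python3 -c "
from h import *
print(r.observe()['t'],r.hand_in())"
```

```text
the job is handed in; nothing more can be done
22.825 None
```

I opened both carton flaps, moved the coil spring from the carton onto the anvil's spigot, and brought the lever down. I handed the job in at 22.8 s, still pinching the ball with a 60 N grip.

What my last checks showed:
- **Flaps:** both look folded well outward in the pictures. The right one measured about 2.58 rad; the left could not be measured because the arm was in the way, so I judged it by eye only.
- **Carton and caliper:** the guide bush is still in the carton and the caliper was not touched.
- **Spring on the anvil:** before pressing, it stood with its top at about 83.7 mm, where 84 mm is expected, and within about 1.5 mm of the anvil's centre.
- **Lever angle:** the rod's slope measured 0.0015 rad. The ball came out at 87.3 mm raw, or about 86.1 mm after taking off the 1.1–1.2 mm by which that camera read the bench and base plate too high. Without that correction the ball alone would give 0.006 rad, so the two readings disagree slightly. Either way the spring is about 11.5 to 12 mm shorter.
- **Force and limits:** the hand felt 6.6 N upward, in line with the expected 6 N plus pivot friction. It also felt a sideways force of about 4 N. I came down in small steps to level, so the squeeze should never have gone past about 12 mm.

I could not see the pointer against the long mark in the last pictures because the hand and arm hid it. That check rests on the lever angle alone.

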